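# Change the batch in the dish warmer and set its heater rockers

### The job

Change the batch in the dish warmer: set the finished dishes that stand in it now on the white outgoing tray, and move every dish from the steel transfer plate into an insert of its own with a recess of its size (small dishes in small recesses, large in large), seated flat. Take the stylus from its stand and with it set the bank of rockers so that exactly the stations that now hold a dish are on and all others are off (rockers and stations run in the same order, left to right; a rocker is on when its far half, the one with the dark dash, is down), then stand the stylus back in its stand. The gripper itself must not touch the control box, and the glass jar stays where it is.

Things in the scene. Friction and masses are not known exactly. Their poses are not given: they have to be found in the camera images.
- warmer: Dish warmer: white fixed housing 120 (x) x 440 (y) x 55 mm high, six stations in a row along y, each holding a square metal insert whose top is level with the 55 mm deck. Origin: centre of its underside; +y to the robot's left, z up. Stations 0 to 5 run from left to right, 68 mm apart. One insert, not always in the same station, is drilled with four holes for tubes and takes no dish.
- insert_s0: Aluminium insert for a SMALL dish, 67 mm square, 20 mm thick, fixed in one of the stations, its top level with the deck: a round recess 46 mm across and 4 mm deep in its middle. Origin: centre of its underside (recess floor 16 mm above it, top 20 mm above it), z up.
- insert_s1: Aluminium insert for a SMALL dish, 67 mm square, 20 mm thick, fixed in one of the stations, its top level with the deck: a round recess 46 mm across and 4 mm deep in its middle. Origin: centre of its underside (recess floor 16 mm above it, top 20 mm above it), z up.
- insert_s2: Aluminium insert for a SMALL dish, 67 mm square, 20 mm thick, fixed in one of the stations, its top level with the deck: a round recess 46 mm across and 4 mm deep in its middle. Origin: centre of its underside (recess floor 16 mm above it, top 20 mm above it), z up.
- insert_l0: Aluminium insert for a LARGE dish, as the small one, but its recess is 60 mm across (4 mm deep).
- insert_l1: Aluminium insert for a LARGE dish, as the small one, but its recess is 60 mm across (4 mm deep).
- controller: Heater control box, white, 92 (x) x 166 (y) x 36 mm high, fixed. Origin: centre of its underside; x to its far side, y to the robot's left. On top six small ivory rockers, 13 mm wide (y), 27 mm long (x), 20 mm apart, between 43 mm high ribs. A rocker is a shallow V: the pressed half lies level with the pivot, the other rises to 6 mm above it at its end. A 48 mm high knob is at its near left.
- rocker0 (a joint): Rocker 0 (counted 0 to 5 from the robot's left): pivot at x = 12, y = 50, z = 38 mm in the control box's frame. It heats station 0, centred at x = 0, y = 170 mm in the warmer's frame. +0.25 rad = ON (far half, with the dark dash, down), -0.25 = OFF (near half down). Snaps over past 0; about 0.5 N straight down 9 mm from the pivot on the raised half tips it.
- rocker1 (a joint): Rocker 1 (counted 0 to 5 from the robot's left): pivot at x = 12, y = 30, z = 38 mm in the control box's frame. It heats station 1, centred at x = 0, y = 102 mm in the warmer's frame. +0.25 rad = ON (far half, with the dark dash, down), -0.25 = OFF (near half down). Snaps over past 0; about 0.5 N straight down 9 mm from the pivot on the raised half tips it.
- rocker2 (a joint): Rocker 2 (counted 0 to 5 from the robot's left): pivot at x = 12, y = 10, z = 38 mm in the control box's frame. It heats station 2, centred at x = 0, y = 34 mm in the warmer's frame. +0.25 rad = ON (far half, with the dark dash, down), -0.25 = OFF (near half down). Snaps over past 0; about 0.5 N straight down 9 mm from the pivot on the raised half tips it.
- rocker3 (a joint): Rocker 3 (counted 0 to 5 from the robot's left): pivot at x = 12, y = -10, z = 38 mm in the control box's frame. It heats station 3, centred at x = 0, y = -34 mm in the warmer's frame. +0.25 rad = ON (far half, with the dark dash, down), -0.25 = OFF (near half down). Snaps over past 0; about 0.5 N straight down 9 mm from the pivot on the raised half tips it.
- rocker4 (a joint): Rocker 4 (counted 0 to 5 from the robot's left): pivot at x = 12, y = -30, z = 38 mm in the control box's frame. It heats station 4, centred at x = 0, y = -102 mm in the warmer's frame. +0.25 rad = ON (far half, with the dark dash, down), -0.25 = OFF (near half down). Snaps over past 0; about 0.5 N straight down 9 mm from the pivot on the raised half tips it.
- rocker5 (a joint): Rocker 5 (counted 0 to 5 from the robot's left): pivot at x = 12, y = -50, z = 38 mm in the control box's frame. It heats station 5, centred at x = 0, y = -170 mm in the warmer's frame. +0.25 rad = ON (far half, with the dark dash, down), -0.25 = OFF (near half down). Snaps over past 0; about 0.5 N straight down 9 mm from the pivot on the raised half tips it.
- stand: Stylus stand: aluminium tube 41 mm across and 55 mm high on a 52 mm foot, fixed; a hole 17 mm across, open at the top, its floor 8 mm above the bench. Origin: centre of its underside.
- stylus: Stylus: grey plastic rod 116 mm long; round handle 12 mm thick from 30 mm above the tip to its top end, the last 20 mm at the tip 6 mm thick. 25 g. It stands upright in the stand, tip down, so that its top is 124 mm above the bench. Origin: at the tip, on the rod's axis; z runs up the rod towards the handle's end.
- dish_s0: SMALL lidded culture dish (lid and base are one piece), 40 mm across, 13 mm high, about 18 g; may be absent. The dishes wait on a flat stainless plate without rim, 3 mm thick, fixed on the bench. Origin: centre of its underside, z up.
- dish_s1: SMALL lidded culture dish (lid and base are one piece), 40 mm across, 13 mm high, about 18 g; may be absent. The dishes wait on a flat stainless plate without rim, 3 mm thick, fixed on the bench. Origin: centre of its underside, z up.
- dish_s2: SMALL lidded culture dish (lid and base are one piece), 40 mm across, 13 mm high, about 18 g; may be absent. The dishes wait on a flat stainless plate without rim, 3 mm thick, fixed on the bench. Origin: centre of its underside, z up.
- dish_l0: LARGE lidded culture dish (lid and base are one piece), 54 mm across, 15 mm high, about 32 g; may be absent. Origin: centre of its underside, z up.
- dish_l1: LARGE lidded culture dish (lid and base are one piece), 54 mm across, 15 mm high, about 32 g; may be absent. Origin: centre of its underside, z up.
- jar: Bystander: glass jar with white cap, 54 mm across, 62 mm high. Origin: centre of its underside.
- tray: Outgoing tray: flat white plastic slab without rim, 130 (x) x 170 (y) x 3 mm, fixed on the bench at the robot's right. Origin: centre of its underside.
- done_s: FINISHED SMALL dish, just like the other small ones; at the start it stands in a small recess of the warmer; may be absent. Origin: centre of its underside, z up.
- done_l: FINISHED LARGE dish, just like the other large ones; at the start it stands in a large recess of the warmer; may be absent. Origin: centre of its underside, z up.
Things that resemble listed ones, but are neither listed nor needed, are in the scene too. Leave any yellow look-alike of the dish_l1 alone. What is shaped like the dish_l0 but green is not meant.

How it is judged:
By the outcome, as a careful person would: the job done as asked, in the order asked, and still so for the second after the job is handed in, with the robot touching nothing.
Of dish_s0, dish_s1, dish_s2, dish_l0, dish_l1, done_s, done_l only 5 to 7 are there at a start; the rules pass over those that are not, and their reading is None.
At some moment in a run one of dish_s0, dish_s1, dish_s2, dish_l0, dish_l1, done_s, done_l may be knocked a few centimetres aside while the robot is not near it.
It also fails if it takes over 210 s, if anything falls off the work surface, if the arm or the gripper's body presses on something with over 40 N, if the wrist force passes 120 N, or if a joint passes its speed limit or range.

### The arm

A 6-joint arm with a two-finger parallel gripper is mounted at the origin on the work surface. World frame = base frame: x ahead of the robot, y to its left, z up, the work surface at z = 0. Lengths are in mm, angles in rad, forces in N, time in s.
With the tool pointing down it reaches from about 275 to 875 mm from the base axis. Payload 12.5 kg.
Tool frame: the origin (TCP) lies midway between the tips of the shut fingers; the grasp point (between the pads) lies 19 mm behind it; x points along the fingers, z is the direction in which the jaws open and shut, and the axes are right-handed (so a half turn about x gives the same grasp; the last joint's range is limited). The gripper opens to 85 mm and grips with 20 to 120 N. Pads are 22 mm wide; open, the fingers measure 114 mm over their backs; the gripper's body (76 mm by 85 mm) begins 54 mm behind the grasp point. The pads swing forward as they close: fully open they stand 13 mm farther back than shut.
Start: joints at [-1.303, 0.351, 1.652, -0, 1.139, -0.085], TCP at [190.058, -516.103, 231.29] pointing down, gripper open.
Joint ranges: [-2.75, 2.75], [-0.79, 2.1], [0.01, 2.65], [-1.57, 4.71], [0.07, 3.14], [-2.87, 2.87]. Speed limits (rad/s): [2.22, 2.22, 2.79, 3.14, 3.14, 3.14].

### API

Orientations are given as a unit quaternion [x, y, z, w].
In Python, from plant import readout, imaging, env gives the robot as it stands.
- The arm moves only by the tool apply_moves, never from a script. Its argument "moves" is a list that holds one entry, the list of rows, each a list of 7 numbers: the shift along the tool's x, y, z in m, then the turn, a rotation vector about the tool's x, y, z in degrees, then the closure, from -1 (fully open) to 1 (shut). In form: [[[tx, ty, tz, rx, ry, rz, claw], ...]]. A call has exactly 10 rows; each row is the pose to reach, as a shift and turn from the pose commanded when the call began, along the tool's axes at that moment; what a row does not reach only later rows make up. A row lasts 1/8 s, in which the tool goes at most 62.5 mm and 10.7 degrees, less where a joint would pass 70% of its speed; a pose out of reach is approached as far as the arm can. A call with a gripper value outside its range is refused whole. The fingers move at their own pace and stop on an object; the grip force is fixed at half the most. Time passes only in rows, so rows that repeat a pose let the fingers close, or fill a call up. It gives the time, the measured TCP pose, the force and the opening at its end, in the units of the state.
- readout.state(): the state, without advancing time (a new reading comes with each control period).
- imaging.capture(name): name is "side" or "top" or "wrist"; returns a dict with "frame" (480x640x3 uint8, blue, green, red), "K" (3x3 intrinsics, pixels), "R" (3x3) and "t" (3): a world point X has camera coordinates R X + t; the wrist camera has in their place "tool_from_camera" (4x4, takes a point from camera to tool coordinates, whose origin is the TCP and whose axes are the tool frame's). Camera axes: x right, y down, z forward; pixel columns grow to the right and rows downward; lengths in mm; the calibration is good to about 2 mm. The wrist camera is an equidistant fisheye: a pixel r from the principal point sees the ray r / f radians off the axis. A picture is of the moment at which its call begins: read the wrist's pose just before it. There is no depth.
- env.hand_in(): hands the job in, once; it reports no verdict.
The state is a dict: "clock": time; "joint_positions": joint angles; "dq": joint speeds; "tau": joint torques, N m; "eef_pos": TCP position; "eef_rot": TCP orientation; "ft_force": force on the tool from outside, world axes, zero at the start; "wrist_torque": the same for the moment, N m; "opening": finger opening in mm.
Only numpy, scipy, OpenCV 4.12 (cv2) and the standard library are available. Lean on these libraries where they do the work, as an engineer would, in place of code of your own. Each camera call takes 0.05 s, during which the arm holds its last target. There are 200 camera calls.

## Working session

There is one attempt and no reset: what is moved stays moved. The work goes in short steps, Python scripts to look and compute and a tool call to move; the robot and the scene stay as the last step left them, time stands still between calls to the robot, and variables do not carry over. Pictures are saved under pics/ and viewed, about 12 in all and at most 16, crops included, and the job is handed in when it is done.

Besides the shell and the picture viewer there is one more tool, called after "Request:" as name([rows], argument=value, ...), one row to a line, values as JSON. apply_moves: Moves the arm, as the interface text tells. Its arguments: {"type":"object","properties":{"moves":{"type":"array","items":{"type":"array","items":{"type":"array","items":{"type":"number"}}}}},"required":["moves"]}

```bash
mkdir -p pics; ls; python3 - <<'E'
from plant import readout, imaging, env
import cv2, numpy as np
s=readout.state(); print({k:np.round(v,3).tolist() for k,v in s.items()})
for n in ("top","side"):
    d=imaging.capture(n); cv2.imwrite(f"pics/{n}0.png",d["frame"]); np.savez(f"{n}0.npz",**d)
    C=-d["R"].T@d["t"]; print(n,d["K"].tolist(),np.round(C,1),np.round(d["R"],3).tolist())
d=imaging.capture("wrist"); print(d["tool_from_camera"],d["K"])
E
```

```text
pics
{'clock': 0.0, 'joint_positions': [-1.303, 0.351, 1.652, 0.0, 1.139, -0.085], 'dq': [0.001, 0.0, 0.001, -0.001, 0.001, 0.0], 'tau': [0.0, -50.61, -29.141, -0.0, 0.005, 0.0], 'eef_pos': [189.975, -515.79, 230.75], 'eef_rot': [0.405, 0.58, -0.404, 0.58], 'ft_force': [0.397, -0.772, -0.194], 'wrist_torque': [0.022, 0.007, -0.043], 'opening': 85.711}
top [[488.7503018962099, 0.0, 322.0527172980533], [0.0, 488.7503018962099, 231.15089473351418], [0.0, 0.0, 1.0]] [ 317.3   42.6 1117.5] [[-0.026, -1.0, -0.013], [-0.991, 0.028, -0.132], [0.132, 0.009, -0.991]]
side [[495.4186425951626, 0.0, 314.91140658844125], [0.0, 495.4186425951626, 242.68216426727795], [0.0, 0.0, 1.0]] [-99.2 615.1 716.2] [[-0.72, -0.694, -0.007], [-0.425, 0.449, -0.786], [0.549, -0.563, -0.618]]
[[-1.06616797e-03 -2.64291464e-01  9.64442266e-01 -1.42634396e+02]
 [-1.60756342e-03 -9.64441115e-01 -2.64292926e-01  6.61778184e+01]
 [ 9.99998140e-01 -1.83218276e-03  6.03390932e-04 -9.03634968e-01]
 [ 0.00000000e+00  0.00000000e+00  0.00000000e+00  1.00000000e+00]] [[371.64829954   0.         321.43739103]
 [  0.         371.64829954 236.52553487]
 [  0.           0.           1.        ]]
```

View pics/top0.png

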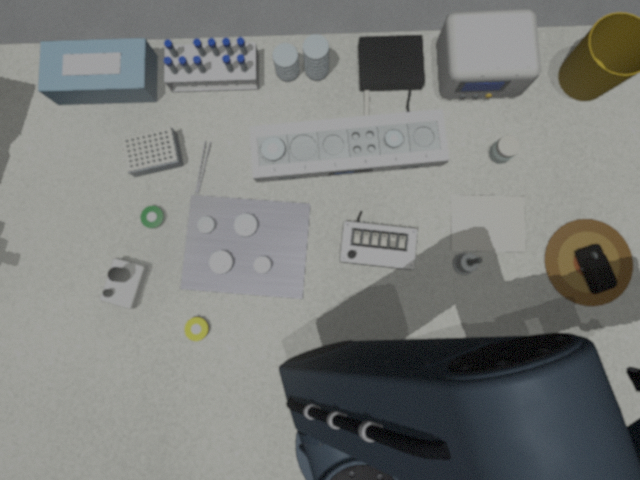

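View pics/side0.png

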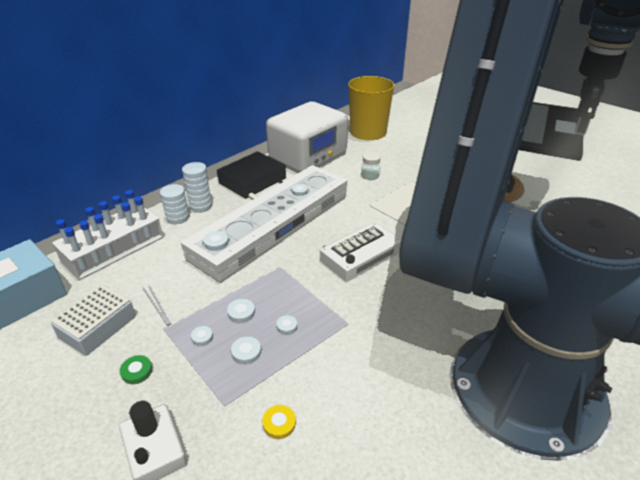

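The top view shows the warmer with stations 0–5 at x≈272–425. Station 0 holds a large dish (272,149), and station 4 a small one (394,139). The plate has small dishes at (206,225) and (262,265), and large ones at (245,225) and (220,262). The green (152,216) and yellow (196,328) look-alikes stay untouched. The stand is at (468,262), the tray around (487,222) and the jar at (502,150). Next I'll enlarge and measure.

```bash
cat > h.py <<'E'
import numpy as np, cv2
from scipy.spatial.transform import Rotation as Ro
def ray(d,u,v):
    p=np.linalg.solve(d["K"],[u,v,1.]); return -d["R"].T@d["t"], d["R"].T@p
def plane(d,u,v,z):
    C,r=ray(d,u,v); return C+r*(z-C[2])/r[2]
def proj(d,X):
    p=d["K"]@(d["R"]@np.asarray(X,float)+d["t"]); return p[:2]/p[2]
def wray(d,s,u,v):
    K=d["K"]; a=np.array([u-K[0,2],v-K[1,2]])/K[0,0]; r=np.hypot(*a)
    k=np.array([*(a*np.sinc(r/np.pi)),np.cos(r)])
    T=d["tool_from_camera"]; q=Ro.from_quat(s["eef_rot"]).as_matrix()
    return q@T[:3,3]+s["eef_pos"], q@T[:3,:3]@k
def wplane(d,s,u,v,z):
    C,r=wray(d,s,u,v); return C+r*(z-C[2])/r[2]
def wproj(d,s,X):
    T=d["tool_from_camera"]; q=Ro.from_quat(s["eef_rot"]).as_matrix()
    c=T[:3,:3].T@(q.T@(np.asarray(X,float)-s["eef_pos"])-T[:3,3])
    th=np.arctan2(np.hypot(c[0],c[1]),c[2]); n=np.hypot(c[0],c[1])
    return d["K"][:2,2]+d["K"][0,0]*th*c[:2]/n
def rel(s,X):  # world shift -> tool axes, m
    return Ro.from_quat(s["eef_rot"]).as_matrix().T@(np.asarray(X,float)-s["eef_pos"])/1000
E
python3 - <<'E'
from h import *
d=dict(np.load("top0.npz")); f=d["frame"]
a=cv2.resize(f[105:185,240:455],None,fx=3.6,fy=3.6,interpolation=2)
b=cv2.resize(f[185:300,335:535],None,fx=2.6,fy=2.6,interpolation=2)
c=np.zeros((a.shape[0]+b.shape[0],a.shape[1],3),np.uint8); c[:a.shape[0]]=a; c[a.shape[0]:,:b.shape[1]]=b
cv2.imwrite("pics/c1.png",c); print(c.shape)
g=cv2.cvtColor(f,cv2.COLOR_BGR2GRAY)
for n,(u,v),z,r in [("S",(206,225),16,20),("S",(262,265),16,20),("L",(245,225),18,27),("L",(220,262),18,27),("doneL",(272,149),66,27),("doneS",(394,139),64,20)]:
    p=g[v-18:v+18,u-18:u+18]; p=cv2.resize(p,None,fx=4,fy=4,interpolation=2)
    R=r*488.75/(1117-z)*4
    h=cv2.HoughCircles(p,cv2.HOUGH_GRADIENT,1,200,param1=60,param2=8,minRadius=int(R-5),maxRadius=int(R+5))
    if h is None: print(n,None);continue
    x,y,rr=h[0,0]; U=u-18+(x-1.5)/4; V=v-18+(y-1.5)/4
    print(n,U,V,rr/4,R/4,plane(d,U,V,z).round(1))
for n,p,z in [("tray TL",(451,196),3),("tray TR",(525,195),3),("BR",(525,251),3),("st1",(304,147),55),("st2",(333,146),55),("st5",(425,135),55),("jar",(507,147),62),("stand",(465,262),55),("box tl",(345,222),36),("box tr",(417,225),36),("box br",(414,268),36),("box bl",(342,263),36)]: print(n,plane(d,*p,z).round(1))
E
```

```text
(587, 774, 3)
S 204.75 224.5 8.4 8.878292461398729 [487. 320.  16.]
S 264.0 262.5 8.9 8.878292461398729 [396.4 185.5  16. ]
L 245.0 224.0 11.15 12.007506824385805 [485.2 227.6  18. ]
L 221.25 261.5 10.85 12.007506824385805 [401.2 281.8  18. ]
doneL 271.75 146.25 12.925 12.555899143672693 [651.1 158.9  66. ]
doneS None
tray TL [ 539.5 -247.9    3. ]
tray TR [ 536.9 -418.5    3. ]
BR [ 407.3 -408.     3. ]
st1 [650.6  87.7  55. ]
st2 [651.   22.5  55. ]
st5 [ 670.2 -184.7   55. ]
jar [ 634.7 -363.1   62. ]
stand [ 382.8 -255.7   55. ]
box tl [480.6   0.5  36. ]
box tr [ 469.3 -159.7   36. ]
box br [ 373.8 -148.2   36. ]
box bl [389.2  10.1  36. ]
```

View pics/c1.png

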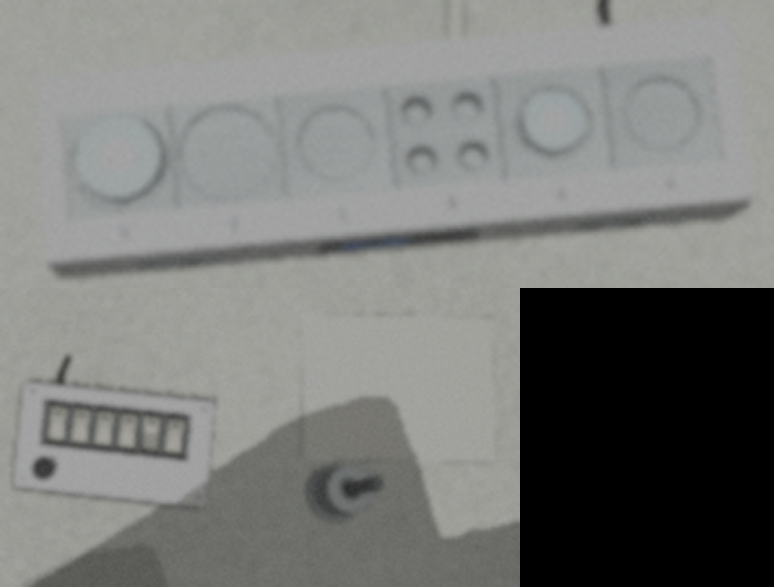

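The crop confirms the warmer: station 0 large (filled), 1 large (empty), 2 small (empty), 3 the four-hole insert, 4 small (filled), 5 small (empty). The rocker states aren't legible yet, so I'll check them up close.

```bash
python3 - <<'E'
from h import *
from plant import readout
d=dict(np.load("top0.npz"))
P={}
for i,(a,b),z in [(0,(119,158),66),(1,(228,152),55),(2,(336,143),55),(4,(553,120),64),(5,(662,114),55)]:
    P[i]=plane(d,240+a/3.6,105+b/3.6,z)[:2]; print(i,P[i].round(1))
A=np.array([[1,0,170-68*i,0] if 0 else [0]*4 for i in P])
# fit p = c + (170-68i)*e
k=np.array([170-68*i for i in P]); Q=np.array(list(P.values())); M=np.c_[np.ones(5),k]
c,e=np.linalg.lstsq(M,Q,rcond=None)[0]; print("c",c.round(1),"e",e.round(3),"yaw of +y",np.degrees(np.arctan2(-e[0],e[1])).round(2)); print((c+k[:,None]*e-Q).round(1))
s=readout.state(); R=Ro.from_quat(s["eef_rot"]).as_matrix(); print(R.round(3))
ex=np.array([e[1],-e[0],0])/np.hypot(*e)
for sg in (1,-1):
    z=sg*ex; x=np.array([0,0,-1.]); T=np.c_[x,np.cross(z,x),z]
    print(sg,np.degrees(Ro.from_matrix(R.T@T).as_rotvec()).round(2))
E
```

```text
0 [644.9 156.1]
1 [650.2  89.2]
2 [653.9  21.7]
4 [ 661.7 -112.7]
5 [ 666.4 -182. ]
c [655.8 -12.3] e [-0.061  0.993] yaw of +y 3.53
[[ 0.5  0.5]
 [-0.6 -0.2]
 [-0.2 -0.2]
 [ 0.4 -0.9]
 [-0.2  0.9]]
[[-0.     0.938  0.346]
 [ 0.001  0.346 -0.938]
 [-1.     0.    -0.001]]
1 [-7.332e+01 -4.000e-02 -4.000e-02]
-1 [ 1.0668e+02 -4.0000e-02  4.0000e-02]
```

Request:
apply_moves([
  [[0.003, 0.05, -0.037, -10, 0, 0, -1], [0.005, 0.1, -0.074, -20, 0, 0, -1], [0.007, 0.15, -0.111, -30, 0, 0, -1], [0.01, 0.2, -0.148, -40, 0, 0, -1], [0.01, 0.25, -0.185, -50, 0, 0, -1], [0.01, 0.3, -0.222, -60, 0, 0, -1], [0.01, 0.35, -0.259, -70, 0, 0, -1], [0.01, 0.352, -0.26, -73.3, 0, 0, -1], [0.01, 0.352, -0.26, -73.3, 0, 0, -1], [0.01, 0.352, -0.26, -73.3, 0, 0, -1]],
])

```text
clock: 1.4
eef_pos: [430.2, -151.0, 221.2]
eef_rot: [-0.021, 0.707, 0.021, 0.707]
ft_force: [0.1, 0.4, 0.4]
opening: 85.6
```

Request:
apply_moves([
  [[0.01, 0.045, 0.035, 0, 0, 0, -1], [0.02, 0.09, 0.07, 0, 0, 0, -1], [0.03, 0.135, 0.105, 0, 0, 0, -1], [0.04, 0.18, 0.14, 0, 0, 0, -1], [0.05, 0.225, 0.175, 0, 0, 0, -1], [0.06, 0.265, 0.21, 0, 0, 0, -1], [0.071, 0.294, 0.2335, 0, 0, 0, -1], [0.071, 0.294, 0.2335, 0, 0, 0, -1], [0.071, 0.294, 0.2335, 0, 0, 0, -1], [0.071, 0.294, 0.2335, 0, 0, 0, -1]],
])

```text
clock: 2.65
eef_pos: [645.5, 156.0, 150.8]
eef_rot: [-0.021, 0.707, 0.021, 0.707]
ft_force: [-0.6, -0.2, 0.0]
opening: 85.3
```

```bash
cat > look.py <<'E'
from h import *
from plant import readout, imaging
import sys
s=readout.state(); d=imaging.capture("wrist")
n=sys.argv[1]; np.savez(n+".npz",**d,**s)
cv2.imwrite(f"pics/{n}.png",d["frame"])
print(np.round(s["eef_pos"],1),np.round(s["eef_rot"],4),s["clock"])
E
python3 look.py w1
```

```text
[645.5 156.  150.8] [-0.0211  0.7067  0.021   0.7069] 2.65
```

View pics/w1.png

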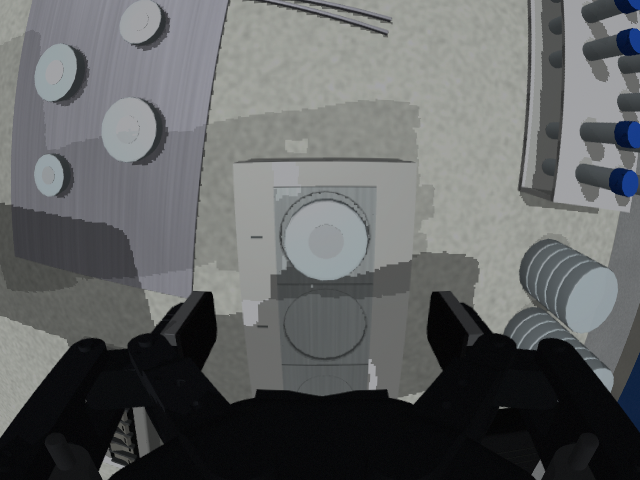

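The wrist view shows done_l at (326,240) in station 0, with the empty large recess of station 1 at (324,325). I'll measure both by casting edge pixels onto their planes and fitting a circle.

```bash
cat > circ.py <<'E'
from h import *
from scipy.optimize import least_squares
def edges(fr): return cv2.Canny(cv2.GaussianBlur(cv2.cvtColor(fr,cv2.COLOR_BGR2GRAY),(3,3),0),25,70)
def fit(d,s,xy,z,r,tol=7):
    """circle of known radius r on plane z near xy, from edge pixels of wrist image"""
    c=wproj(d,s,[*xy,z]); E=edges(d["frame"]); v,u=np.nonzero(E)
    m=np.hypot(u-c[0],v-c[1])<110; pts=np.array([wplane(d,s,a,b,z)[:2] for a,b in zip(u[m],v[m])])
    c=np.array(xy,float)
    for t in (tol,tol/2,2.,1.5):
        q=pts[abs(np.hypot(*(pts-c).T)-r)<t]
        if len(q)<15: return None,len(q)
        c=least_squares(lambda p:np.hypot(*(q-p).T)-r,c,loss="soft_l1",f_scale=.6).x
    return c,len(q)
def load(n):
    a=dict(np.load(n+".npz")); return a,a
E
python3 - <<'E'
from circ import *
d,s=load("w1")
for n,(u,v),z,r in [("doneL",(326,240),66,27),("st1",(324,325),55,30),("rec0",(326,235),55,30)]:
    p=wplane(d,s,u,v,z); print(n,p.round(1),fit(d,s,p[:2],z,r))
E
```

```text
doneL [647.4 158.7  66. ] (array([646.98066698, 158.38953112]), 402)
st1 [650.2  91.4  55. ] (array([650.74686793,  90.02419792]), 313)
rec0 [647.5 159.1  55. ] (array([646.6290123 , 157.81446157]), 485)
```

Request:
apply_moves([
  [[0.03, 0.0023, 0.0016, 0, 0, 0, -1], [0.06, 0.0023, 0.0016, 0, 0, 0, -1], [0.085, 0.0023, 0.0016, 0, 0, 0, -1], [0.094, 0.0023, 0.0016, 0, 0, 0, -1], [0.094, 0.0023, 0.0016, 0, 0, 0, -1], [0.094, 0.0023, 0.0016, 0, 0, 0, 1], [0.094, 0.0023, 0.0016, 0, 0, 0, 1], [0.094, 0.0023, 0.0016, 0, 0, 0, 1], [0.094, 0.0023, 0.0016, 0, 0, 0, 1], [0.094, 0.0023, 0.0016, 0, 0, 0, 1]],
])

```text
clock: 3.95
eef_pos: [647.7, 159.8, 58.1]
eef_rot: [-0.022, 0.706, 0.022, 0.707]
ft_force: [-2.3, -1.0, 9.5]
opening: 51.1
```

```bash
python3 look.py w2
```

```text
[647.7 159.8  58.1] [-0.0216  0.7061  0.0218  0.7075] 3.95
```

View pics/w2.png

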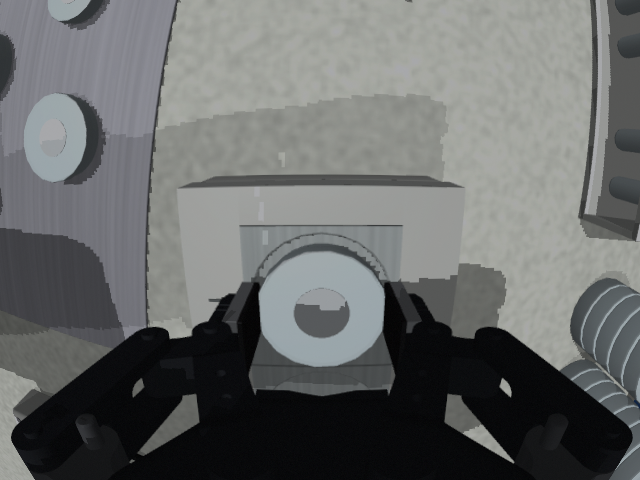

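The dish sits between the pads at (322,310). There's 9.5 N upward on the tool, so I'll lift and check.

Request:
apply_moves([
  [[-0.005, 0, 0, 0, 0, 0, 1], [-0.02, 0, 0, 0, 0, 0, 1], [-0.04, 0, 0, 0, 0, 0, 1], [-0.06, 0, 0, 0, 0, 0, 1], [-0.08, 0, 0, 0, 0, 0, 1], [-0.1, 0, 0, 0, 0, 0, 1], [-0.12, 0, 0, 0, 0, 0, 1], [-0.12, 0, 0, 0, 0, 0, 1], [-0.12, 0, 0, 0, 0, 0, 1], [-0.12, 0, 0, 0, 0, 0, 1]],
])

```text
clock: 5.25
eef_pos: [646.6, 159.6, 175.3]
eef_rot: [-0.022, 0.707, 0.022, 0.706]
ft_force: [-0.3, -0.0, -0.3]
opening: 50.5
```

```bash
python3 look.py w3; python3 - <<'E'
import cv2,numpy as np
from plant import imaging
d=imaging.capture("side"); np.savez("side1.npz",**d)
from h import *
u,v=proj(d,[647,159,175]).astype(int); print(u,v)
a=cv2.resize(d["frame"][max(v-70,0):v+70,max(u-70,0):u+70],(400,400))
w=cv2.imread("pics/w3.png")[160:480,120:520]; w=cv2.resize(w,(400,320)); c=np.zeros((400,800,3),np.uint8); c[:,:400]=a; c[:320,400:]=w
cv2.imwrite("pics/c3.png",c)
E
```

```text
[646.6 159.6 175.3] [-0.0217  0.7074  0.0216  0.7062] 5.25
207 195
```

View pics/c3.png

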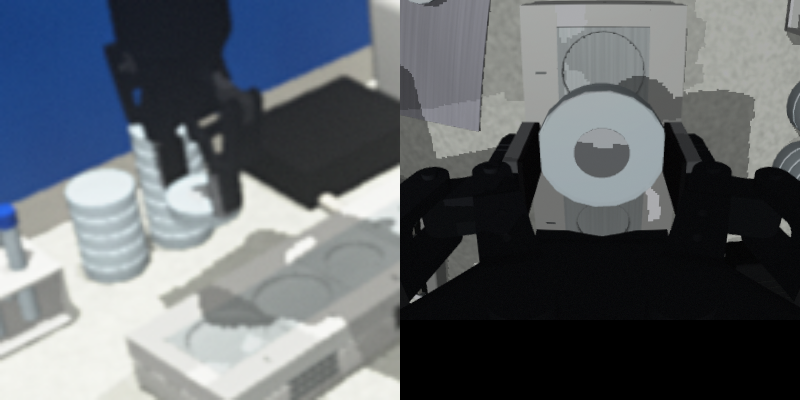

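Request:
apply_moves([
  [[0, -0.03, -0.012, 0, 0, 0, 1], [0, -0.085, -0.036, 0, 0, 0, 1], [0, -0.14, -0.059, 0, 0, 0, 1], [0, -0.195, -0.082, 0, 0, 0, 1], [0, -0.25, -0.105, 0, 0, 0, 1], [0, -0.305, -0.128, 0, 0, 0, 1], [0.02, -0.36, -0.152, 0, 0, 0, 1], [0.04, -0.41, -0.173, 0, 0, 0, 1], [0.06, -0.449, -0.1895, 0, 0, 0, 1], [0.065, -0.449, -0.1895, 0, 0, 0, 1]],
])

```text
clock: 6.6
eef_pos: [483.9, -302.1, 109.8]
eef_rot: [-0.02, 0.707, 0.021, 0.706]
ft_force: [0.3, 0.4, 0.2]
opening: 50.5
```

```bash
python3 look.py w4; python3 - <<'E'
from circ import *
for n in ("w3","w4"):
    d,s=load(n); e=s["eef_pos"]; print(n,[ (fit(d,s,e[:2],e[2]+h,27)[0]-e[:2]).round(1) for h in (6,8,10)])
d,s=load("w4")
print("stand guess px",wproj(d,s,[383,-256,55]),"tray corners",[wproj(d,s,[x,y,3]).round() for x in (408,538) for y in (-248,-418)])
E
```

```text
[ 483.9 -302.1  109.8] [-0.0201  0.7074  0.0208  0.7062] 6.6
w3 [array([-0.8, -2.6]), array([-0.8, -1.5]), array([-0.4,  0.3])]
w4 [array([-0.8, -2.7]), array([-1.3, -1.9]), array([-1.9, -0.9])]
stand guess px [151.20378373 171.46075323] tray corners [array([217., 153.]), array([223., 365.]), array([407., 163.]), array([380., 374.])]
```

View pics/w4.png

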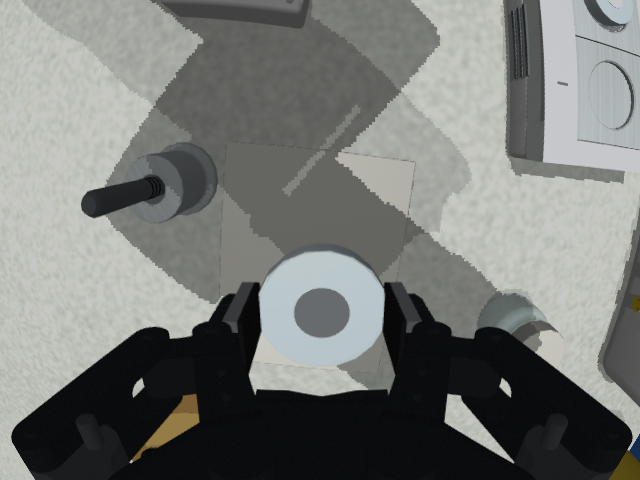

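Request:
apply_moves([
  [[0.03, 0, 0, 0, 0, 0, 1], [0.06, 0, 0, 0, 0, 0, 1], [0.085, 0, 0, 0, 0, 0, 1], [0.095, 0, 0, 0, 0, 0, 1], [0.0985, 0, 0, 0, 0, 0, 1], [0.0985, 0, 0, 0, 0, 0, 1], [0.0985, 0, 0, 0, 0, 0, -1], [0.0985, 0, 0, 0, 0, 0, -1], [0.0985, 0, 0, 0, 0, 0, -1], [0.0985, 0, 0, 0, 0, 0, -1]],
])

```text
clock: 7.9
eef_pos: [485.4, -300.2, 12.9]
eef_rot: [-0.022, 0.707, 0.022, 0.707]
ft_force: [-1.1, 0.2, 0.4]
opening: 85.1
```

Request:
apply_moves([
  [[-0.02, 0, 0, 0, 0, 0, -1], [-0.06, 0, 0, 0, 0, 0, -1], [-0.1, 0.03, 0.03, 0, 0, 0, -1], [-0.14, 0.07, 0.07, 0, 0, 0, -1], [-0.14, 0.11, 0.11, 0, 0, 0, -1], [-0.14, 0.15, 0.15, 0, 0, 0, -1], [-0.14, 0.178, 0.189, 0, 0, 0, -1], [-0.14, 0.178, 0.189, 0, 0, 0, -1], [-0.14, 0.178, 0.189, 0, 0, 0, -1], [-0.14, 0.178, 0.189, 0, 0, 0, -1]],
])

```text
clock: 9.15
eef_pos: [662.5, -111.8, 153.4]
eef_rot: [-0.021, 0.707, 0.021, 0.707]
ft_force: [-0.4, 0.4, 0.2]
opening: 85.6
```

```bash
python3 look.py w5; python3 - <<'E'
from circ import *
d,s=load("w5")
for n,p,z,r in [("doneS",(661.7,-112.7),64,20),("st5",(666,-181),55,23)]: print(n,fit(d,s,p,z,r),wproj(d,s,[*p,z]).round())
E
```

```text
[ 662.5 -111.8  153.4] [-0.0213  0.7068  0.0212  0.7068] 9.15
doneS (array([ 662.48562468, -112.00733323]), 272) [321. 243.]
st5 (array([ 667.93123759, -181.39770899]), 282) [322. 329.]
```

View pics/w5.png

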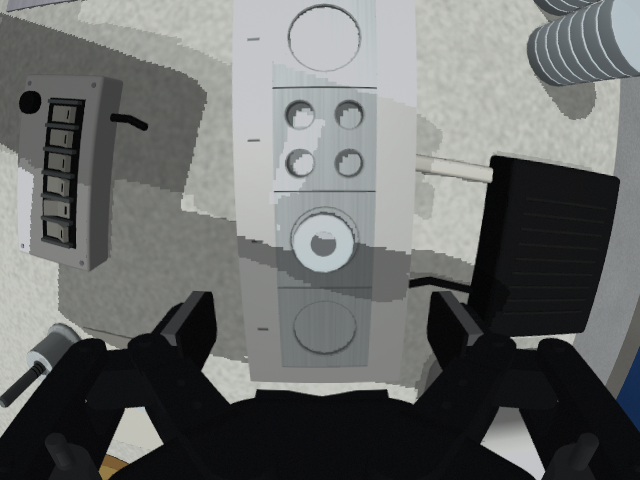

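Rockers visible at left (60,115–235); done_s is at (323,243) in station 4, and station 5 is an empty small recess. I'll grasp done_s.

Request:
apply_moves([
  [[0.03, 0, 0, 0, 0, 0, -1], [0.06, 0, 0, 0, 0, 0, -1], [0.085, 0, 0, 0, 0, 0, -1], [0.0935, 0, 0, 0, 0, 0, -1], [0.0935, 0, 0, 0, 0, 0, 1], [0.0935, 0, 0, 0, 0, 0, 1], [0.0935, 0, 0, 0, 0, 0, 1], [0.0935, 0, 0, 0, 0, 0, 1], [0.0935, 0, 0, 0, 0, 0, 1], [0.0935, 0, 0, 0, 0, 0, 1]],
])

```text
clock: 10.45
eef_pos: [663.8, -111.1, 61.1]
eef_rot: [-0.022, 0.706, 0.021, 0.707]
ft_force: [-2.2, -0.3, 7.6]
opening: 35.2
```

Request:
apply_moves([
  [[-0.02, 0, 0, 0, 0, 0, 1], [-0.06, 0, 0, 0, 0, 0, 1], [-0.1, -0.02, -0.015, 0, 0, 0, 1], [-0.1, -0.065, -0.05, 0, 0, 0, 1], [-0.1, -0.115, -0.089, 0, 0, 0, 1], [-0.1, -0.165, -0.127, 0, 0, 0, 1], [-0.1, -0.215, -0.166, 0, 0, 0, 1], [-0.09, -0.2525, -0.195, 0, 0, 0, 1], [-0.06, -0.2525, -0.195, 0, 0, 0, 1], [-0.06, -0.2525, -0.195, 0, 0, 0, 1]],
])

```text
clock: 11.7
eef_pos: [483.1, -374.6, 118.9]
eef_rot: [-0.021, 0.707, 0.022, 0.706]
ft_force: [0.1, -0.8, 0.6]
opening: 34.7
```

```bash
python3 look.py w6; python3 - <<'E'
from circ import *
d,s=load("w6"); e=s["eef_pos"]; print([ (fit(d,s,e[:2],e[2]+h,20)) for h in (2,4,6)]-np.array(0,dtype=object))
print(fit(d,s,(485,-302),18,27))
E
```

```text
[ 483.1 -374.6  118.9] [-0.0208  0.7074  0.022   0.7062] 11.7Traceback (most recent call last):
  File "<stdin>", line 2, in <module>
ValueError: setting an array element with a sequence. The requested array has an inhomogeneous shape after 2 dimensions. The detected shape was (3, 2) + inhomogeneous part.
```

View pics/w6.png

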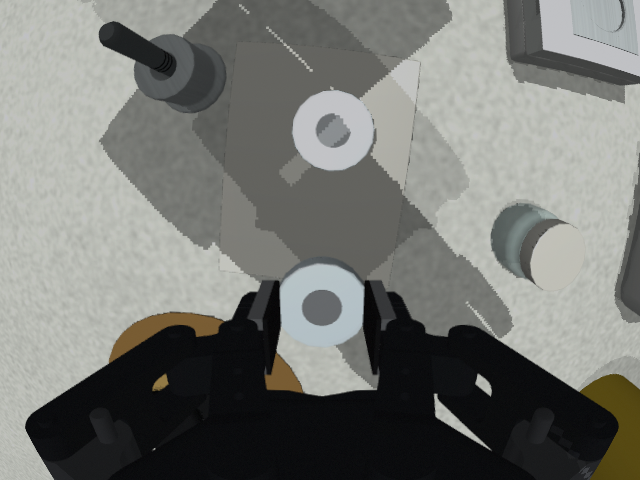

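```bash
python3 - <<'E'
from circ import *
d,s=load("w6"); e=s["eef_pos"]
for h in (2,4,6): print((fit(d,s,e[:2],e[2]+h,20)[0]-e[:2]).round(1))
print(fit(d,s,(485,-302),18,27))
for p in [(220,270),(238,42),(420,60),(275,280)]: print(wplane(d,s,*p,3).round(1))
for p in [(210,47),(222,75)]: print("foot/top",wplane(d,s,*p,55).round(1))
E
```

```text
[-0.6 -1.8]
[-1.1 -0.7]
[-1.6  0.4]
(array([ 485.35651934, -302.11627867]), 337)
[ 406.7 -409.     3. ]
[ 415.7 -240.8    3. ]
[ 543.6 -246.     3. ]
[ 449.3 -414.     3. ]
foot/top [ 412.1 -256.8   55. ]
foot/top [ 420.4 -273.7   55. ]
```

Request:
apply_moves([
  [[0.03, 0.005, 0, 0, 0, 0, 1], [0.06, 0.005, 0, 0, 0, 0, 1], [0.09, 0.005, 0, 0, 0, 0, 1], [0.102, 0.005, 0, 0, 0, 0, 1], [0.1065, 0.005, 0, 0, 0, 0, 1], [0.1065, 0.005, 0, 0, 0, 0, 1], [0.1065, 0.005, 0, 0, 0, 0, -1], [0.1065, 0.005, 0, 0, 0, 0, -1], [0.1065, 0.005, 0, 0, 0, 0, -1], [0.1065, 0.005, 0, 0, 0, 0, -1]],
])

```text
clock: 13.0
eef_pos: [483.7, -369.9, 12.9]
eef_rot: [-0.022, 0.707, 0.022, 0.707]
ft_force: [0.4, -0.3, -0.0]
opening: 85.5
```

Request:
apply_moves([
  [[-0.02, 0, 0, 0, 0, 0, -1], [-0.06, 0, 0, 0, 0, 0, -1], [-0.12, 0, 0, 0, 0, 0, -1], [-0.15, 0.03, 0.002, 0, 0, 0, -1], [-0.15, 0.08, 0.005, 0, 0, 0, -1], [-0.15, 0.135, 0.008, 0, 0, 0, -1], [-0.15, 0.19, 0.012, 0, 0, 0, -1], [-0.15, 0.245, 0.015, 0, 0, 0, -1], [-0.15, 0.3, 0.019, 0, 0, 0, -1], [-0.15, 0.34, 0.021, 0, 0, 0, -1]],
])

```text
clock: 14.25
eef_pos: [483.8, -27.2, 164.2]
eef_rot: [-0.022, 0.706, 0.022, 0.707]
ft_force: [0.9, -1.5, -0.5]
opening: 85.2
```

Request:
apply_moves([
  [[0, 0.05, 0.003, 0, 0, 0, -1], [0, 0.1, 0.007, 0, 0, 0, -1], [0, 0.15, 0.01, 0, 0, 0, -1], [0, 0.2, 0.014, 0, 0, 0, -1], [0.02, 0.24, 0.016, 0, 0, 0, -1], [0.04, 0.256, 0.0173, 0, 0, 0, -1], [0.06, 0.256, 0.0173, 0, 0, 0, -1], [0.06, 0.256, 0.0173, 0, 0, 0, -1], [0.06, 0.256, 0.0173, 0, 0, 0, -1], [0.06, 0.256, 0.0173, 0, 0, 0, -1]],
])

```text
clock: 15.5
eef_pos: [485.9, 227.3, 104.0]
eef_rot: [-0.021, 0.706, 0.022, 0.707]
ft_force: [-0.3, -0.2, -0.1]
opening: 85.2
```

```bash
python3 look.py w7; python3 - <<'E'
from circ import *
from plant import imaging
d,s=load("w7")
for n,p,z,r in [("L1",(485,228),18,27),("L2",(401,281),18,27),("S1",(487,320),16,20),("S2",(398,186),16,20)]: print(n,fit(d,s,p,z,r),wproj(d,s,[*p,z]).round())
t=imaging.capture("top"); cv2.imwrite("pics/top1.png",t["frame"]); np.savez("top1.npz",**t)
E
```

```text
[485.9 227.3 104. ] [-0.0213  0.7062  0.0217  0.7073] 15.5
L1 (array([484.52432345, 228.05473972]), 422) [321. 242.]
L2 (array([400.8467808 , 284.36870445]), 326) [194. 155.]
S1 (array([487.80001942, 318.45447931]), 265) [333.  97.]
S2 (array([392.50635838, 190.0962882 ]), 148) [194. 292.]
```

View pics/w7.png

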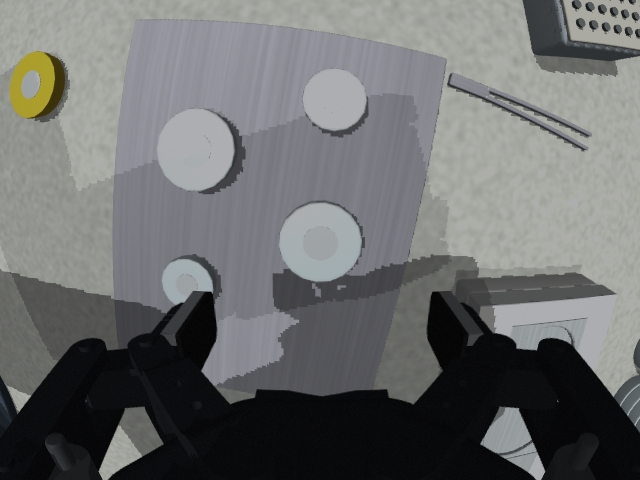

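The plate from above shows large dishes at (320,242) and (196,150), and small ones at (335,99) and (187,280). The yellow look-alike at (37,84) is left alone. I'll grasp the first large dish.

Request:
apply_moves([
  [[0.03, 0.0009, -0.0014, 0, 0, 0, -1], [0.06, 0.0009, -0.0014, 0, 0, 0, -1], [0.085, 0.0009, -0.0014, 0, 0, 0, -1], [0.093, 0.0009, -0.0014, 0, 0, 0, -1], [0.093, 0.0009, -0.0014, 0, 0, 0, 1], [0.093, 0.0009, -0.0014, 0, 0, 0, 1], [0.093, 0.0009, -0.0014, 0, 0, 0, 1], [0.093, 0.0009, -0.0014, 0, 0, 0, 1], [0.093, 0.0009, -0.0014, 0, 0, 0, 1], [0.093, 0.0009, -0.0014, 0, 0, 0, 1]],
])

```text
clock: 16.85
eef_pos: [484.5, 228.4, 11.6]
eef_rot: [-0.022, 0.706, 0.022, 0.707]
ft_force: [-3.5, -1.8, 11.5]
opening: 50.6
```

Request:
apply_moves([
  [[-0.02, 0, 0, 0, 0, 0, 1], [-0.06, 0, 0, 0, 0, 0, 1], [-0.12, 0, 0, 0, 0, 0, 1], [-0.12, -0.02, 0.025, 0, 0, 0, 1], [-0.12, -0.04, 0.06, 0, 0, 0, 1], [-0.12, -0.06, 0.1, 0, 0, 0, 1], [-0.12, -0.08, 0.14, 0, 0, 0, 1], [-0.12, -0.08, 0.157, 0, 0, 0, 1], [-0.12, -0.08, 0.157, 0, 0, 0, 1], [-0.12, -0.08, 0.157, 0, 0, 0, 1]],
])

```text
clock: 18.1
eef_pos: [644.8, 158.2, 130.1]
eef_rot: [-0.022, 0.707, 0.022, 0.707]
ft_force: [-0.8, -0.2, -0.3]
opening: 49.9
```

```bash
python3 look.py w8; python3 - <<'E'
from circ import *
d,s=load("w8"); e=s["eef_pos"]
for h in (4,6,8,10): c,n=fit(d,s,e[:2],e[2]+h,27); print(h,(c-e[:2]).round(1),n)
print(fit(d,s,(647,158.2),55,30),fit(d,s,(650.7,90),55,30))
E
```

```text
[644.8 158.2 130.1] [-0.0218  0.7069  0.0218  0.7067] 18.1
4 [-0.9 -1.7] 504
6 [-1.  -0.6] 518
8 [-1.   0.9] 517
10 [-1.   2.3] 462
(array([646.51120658, 158.39260079]), 399) (array([650.78073997,  90.41425947]), 189)
```

Request:
apply_moves([
  [[0.02, 0, 0.0028, 0, 0, 0, 1], [0.04, 0, 0.0028, 0, 0, 0, 1], [0.055, 0, 0.0028, 0, 0, 0, 1], [0.06, 0, 0.0028, 0, 0, 0, 1], [0.063, 0, 0.0028, 0, 0, 0, 1], [0.066, 0, 0.0028, 0, 0, 0, 1], [0.069, 0, 0.0028, 0, 0, 0, 1], [0.0715, 0, 0.0028, 0, 0, 0, 1], [0.0715, 0, 0.0028, 0, 0, 0, 1], [0.0715, 0, 0.0028, 0, 0, 0, 1]],
])

```text
clock: 19.4
eef_pos: [648.5, 158.2, 59.7]
eef_rot: [-0.022, 0.707, 0.022, 0.707]
ft_force: [-4.4, -1.7, 10.7]
opening: 50.2
```

Request:
apply_moves([
  [[0, 0, 0, 0, 0, 0, -1], [0, 0, 0, 0, 0, 0, -1], [0, 0, 0, 0, 0, 0, -1], [-0.02, 0, 0, 0, 0, 0, -1], [-0.05, 0, 0, 0, 0, 0, -1], [-0.09, 0, 0, 0, 0, 0, -1], [-0.09, 0, 0, 0, 0, 0, -1], [-0.09, 0, 0, 0, 0, 0, -1], [-0.09, 0, 0, 0, 0, 0, -1], [-0.09, 0, 0, 0, 0, 0, -1]],
])

```text
clock: 20.65
eef_pos: [648.0, 158.1, 147.5]
eef_rot: [-0.022, 0.707, 0.022, 0.706]
ft_force: [-0.0, 0.1, 0.1]
opening: 85.6
```

```bash
python3 look.py w9; python3 - <<'E'
from circ import *
d,s=load("w9"); e=s["eef_pos"]
print(fit(d,s,(647,158.2),66,27),fit(d,s,(646.8,158.2),55,30),fit(d,s,(650.7,90),55,30),fit(d,s,(655,22.5),55,23))
u,v=wproj(d,s,[647,158,60]).astype(int)
a=cv2.resize(d["frame"][v-75:v+75,u-100:u+100],(800,600),interpolation=2)
cv2.imwrite("pics/c9.png",a)
E
```

```text
[648.  158.1 147.5] [-0.0217  0.7072  0.0216  0.7063] 20.65
(array([647.82331151, 157.81903618]), 440) (array([646.86475489, 157.43006392]), 439) (array([650.92004444,  90.11079481]), 330) (None, 11)
```

View pics/c9.png

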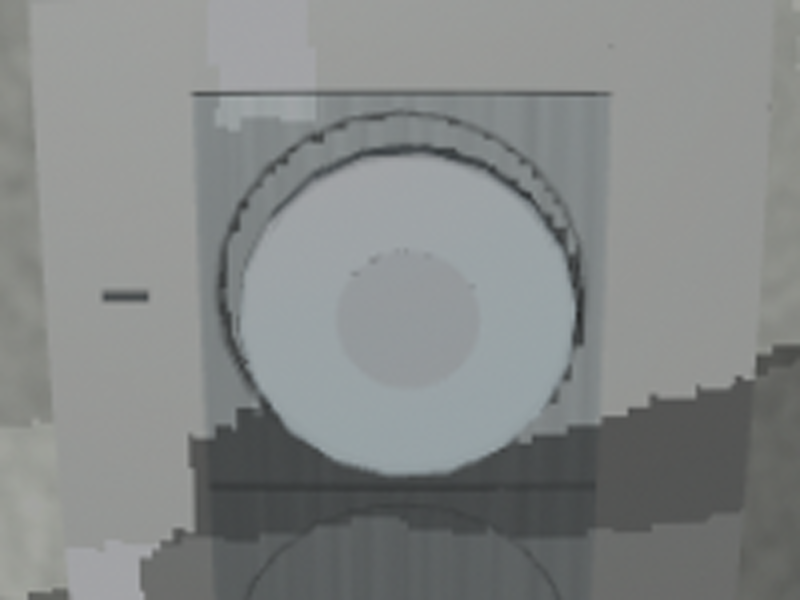

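Seated: the dish lies inside the recess outline, and the fit of its top at z=66 agrees within 1 mm. Next is the second large dish.

Request:
apply_moves([
  [[0, 0.02, -0.035, 0, 0, 0, -1], [0, 0.045, -0.08, 0, 0, 0, -1], [0, 0.07, -0.125, 0, 0, 0, -1], [0.01, 0.1, -0.17, 0, 0, 0, -1], [0.025, 0.125, -0.215, 0, 0, 0, -1], [0.045, 0.141, -0.239, 0, 0, 0, -1], [0.045, 0.141, -0.239, 0, 0, 0, -1], [0.045, 0.141, -0.239, 0, 0, 0, -1], [0.045, 0.141, -0.239, 0, 0, 0, -1], [0.045, 0.141, -0.239, 0, 0, 0, -1]],
])

```text
clock: 21.95
eef_pos: [401.8, 284.0, 103.6]
eef_rot: [-0.021, 0.707, 0.021, 0.707]
ft_force: [0.0, -0.8, 0.1]
opening: 85.4
```

```bash
python3 look.py w10; python3 - <<'E'
from circ import *
d,s=load("w10")
for n,p,z,r in [("L2",(400.8,284.4),18,27),("S1",(487.8,318.5),16,20),("S2",(396,187),16,20)]: print(n,fit(d,s,p,z,r),wproj(d,s,[*p,z]).round())
E
```

```text
[401.8 284.  103.6] [-0.0213  0.7066  0.0215  0.707 ] 21.95
L2 (array([401.00782722, 284.64613361]), 437) [321. 243.]
S1 (array([486.51040646, 318.72337449]), 278) [457. 199.]
S2 (array([392.09071919, 190.54271374]), 181) [307. 367.]
```

Request:
apply_moves([
  [[0.03, 0.0006, 0, 0, 0, 0, -1], [0.06, 0.0006, 0, 0, 0, 0, -1], [0.085, 0.0006, 0, 0, 0, 0, -1], [0.0935, 0.0006, 0, 0, 0, 0, -1], [0.0935, 0.0006, 0, 0, 0, 0, 1], [0.0935, 0.0006, 0, 0, 0, 0, 1], [0.0935, 0.0006, 0, 0, 0, 0, 1], [0.0935, 0.0006, 0, 0, 0, 0, 1], [0.0935, 0.0006, 0, 0, 0, 0, 1], [0.0935, 0.0006, 0, 0, 0, 0, 1]],
])

```text
clock: 23.25
eef_pos: [401.6, 285.1, 11.4]
eef_rot: [-0.021, 0.706, 0.022, 0.707]
ft_force: [-3.3, -2.1, 12.1]
opening: 50.2
```

Request:
apply_moves([
  [[-0.02, 0, 0, 0, 0, 0, 1], [-0.06, 0, 0, 0, 0, 0, 1], [-0.12, 0, 0, 0, 0, 0, 1], [-0.12, -0.035, 0.04, 0, 0, 0, 1], [-0.12, -0.07, 0.08, 0, 0, 0, 1], [-0.12, -0.11, 0.125, 0, 0, 0, 1], [-0.12, -0.15, 0.17, 0, 0, 0, 1], [-0.12, -0.19, 0.215, 0, 0, 0, 1], [-0.12, -0.2095, 0.2375, 0, 0, 0, 1], [-0.12, -0.2095, 0.2375, 0, 0, 0, 1]],
])

```text
clock: 24.5
eef_pos: [652.1, 88.8, 130.4]
eef_rot: [-0.021, 0.706, 0.021, 0.707]
ft_force: [-0.6, 0.9, -1.7]
opening: 49.8
```

```bash
python3 look.py w11; python3 - <<'E'
from circ import *
d,s=load("w11"); e=s["eef_pos"]
for h in (4,6,8,10): c,n=fit(d,s,e[:2],e[2]+h,27); print(h,(c-e[:2]).round(1),n)
print(fit(d,s,(650.8,90.2),55,30))
E
```

```text
[652.1  88.8 130.4] [-0.0209  0.7063  0.0209  0.7073] 24.5
4 [-0.9 -1.9] 498
6 [-1.1 -0.9] 511
8 [-1.4  0.1] 522
10 [-1.8  1.5] 471
(array([651.08989353,  90.47116223]), 411)
```

Request:
apply_moves([
  [[0.02, 0.001, 0.0002, 0, 0, 0, 1], [0.04, 0.001, 0.0002, 0, 0, 0, 1], [0.055, 0.001, 0.0002, 0, 0, 0, 1], [0.06, 0.001, 0.0002, 0, 0, 0, 1], [0.063, 0.001, 0.0002, 0, 0, 0, 1], [0.066, 0.001, 0.0002, 0, 0, 0, 1], [0.069, 0.001, 0.0002, 0, 0, 0, 1], [0.0715, 0.001, 0.0002, 0, 0, 0, 1], [0.0715, 0.001, 0.0002, 0, 0, 0, 1], [0.0715, 0.001, 0.0002, 0, 0, 0, 1]],
])

```text
clock: 25.8
eef_pos: [651.3, 91.3, 59.5]
eef_rot: [-0.022, 0.707, 0.022, 0.707]
ft_force: [-4.3, -0.7, 10.6]
opening: 50.1
```

Request:
apply_moves([
  [[0, 0, 0, 0, 0, 0, -1], [0, 0, 0, 0, 0, 0, -1], [0, 0, 0, 0, 0, 0, -1], [-0.02, 0, 0, 0, 0, 0, -1], [-0.05, 0, 0, 0, 0, 0, -1], [-0.09, 0, 0, 0, 0, 0, -1], [-0.09, 0, 0, 0, 0, 0, -1], [-0.09, 0, 0, 0, 0, 0, -1], [-0.09, 0, 0, 0, 0, 0, -1], [-0.09, 0, 0, 0, 0, 0, -1]],
])

```text
clock: 27.05
eef_pos: [650.8, 91.3, 147.6]
eef_rot: [-0.022, 0.707, 0.022, 0.706]
ft_force: [-0.1, 0.1, -0.3]
opening: 85.1
```

```bash
python3 look.py w12; python3 - <<'E'
from circ import *
d,s=load("w12")
print(fit(d,s,(651,90.2),66,27),fit(d,s,(650.8,90.2),55,30),fit(d,s,(655,22.5),55,23),fit(d,s,(647,158),66,27))
E
```

```text
[650.8  91.3 147.6] [-0.0217  0.7072  0.0217  0.7063] 27.05
(array([650.12333754,  91.09973014]), 402) (array([650.67437377,  89.91473928]), 481) (array([654.92357199,  23.02939025]), 261) (array([647.39237728, 157.7694507 ]), 457)
```

Request:
apply_moves([
  [[0, 0.035, -0.022, 0, 0, 0, -1], [0, 0.08, -0.05, 0, 0, 0, -1], [0, 0.125, -0.08, 0, 0, 0, -1], [0.01, 0.17, -0.107, 0, 0, 0, -1], [0.025, 0.21, -0.132, 0, 0, 0, -1], [0.045, 0.237, -0.149, 0, 0, 0, -1], [0.045, 0.237, -0.149, 0, 0, 0, -1], [0.045, 0.237, -0.149, 0, 0, 0, -1], [0.045, 0.237, -0.149, 0, 0, 0, -1], [0.045, 0.237, -0.149, 0, 0, 0, -1]],
])

```text
clock: 28.35
eef_pos: [488.5, 318.2, 103.7]
eef_rot: [-0.021, 0.707, 0.021, 0.707]
ft_force: [0.0, -0.1, 0.5]
opening: 85.4
```

```bash
python3 look.py w13; python3 - <<'E'
from circ import *
d,s=load("w13")
print(fit(d,s,(487,318.6),16,20))
E
```

```text
[488.5 318.2 103.7] [-0.0212  0.7066  0.0214  0.707 ] 28.35
(array([487.76165978, 319.23758513]), 312)
```

Request:
apply_moves([
  [[0.03, 0.001, 0, 0, 0, 0, -1], [0.06, 0.001, 0, 0, 0, 0, -1], [0.085, 0.001, 0, 0, 0, 0, -1], [0.0925, 0.001, 0, 0, 0, 0, -1], [0.0925, 0.001, 0, 0, 0, 0, 1], [0.0925, 0.001, 0, 0, 0, 0, 1], [0.0925, 0.001, 0, 0, 0, 0, 1], [0.0925, 0.001, 0, 0, 0, 0, 1], [0.0925, 0.001, 0, 0, 0, 0, 1], [0.0925, 0.001, 0, 0, 0, 0, 1]],
])

```text
clock: 29.65
eef_pos: [488.4, 320.0, 12.4]
eef_rot: [-0.021, 0.706, 0.022, 0.707]
ft_force: [-2.0, -1.6, 10.5]
opening: 35.6
```

Request:
apply_moves([
  [[-0.02, 0, 0, 0, 0, 0, 1], [-0.06, 0, 0, 0, 0, 0, 1], [-0.12, -0.01, 0.005, 0, 0, 0, 1], [-0.12, -0.06, 0.03, 0, 0, 0, 1], [-0.12, -0.11, 0.055, 0, 0, 0, 1], [-0.12, -0.16, 0.08, 0, 0, 0, 1], [-0.12, -0.21, 0.105, 0, 0, 0, 1], [-0.12, -0.26, 0.13, 0, 0, 0, 1], [-0.12, -0.306, 0.149, 0, 0, 0, 1], [-0.12, -0.306, 0.149, 0, 0, 0, 1]],
])

```text
clock: 30.9
eef_pos: [656.5, 20.3, 132.1]
eef_rot: [-0.021, 0.706, 0.02, 0.707]
ft_force: [-0.2, 0.8, 0.3]
opening: 35.2
```

```bash
python3 look.py w14; python3 - <<'E'
from circ import *
d,s=load("w14"); e=s["eef_pos"]
for h in (2,4,6): c,n=fit(d,s,e[:2],e[2]+h,20); print(h,(c-e[:2]).round(1),n)
print(fit(d,s,(655,23),55,23),fit(d,s,(651,91),66,27))
E
```

```text
[656.5  20.3 132.1] [-0.0206  0.7062  0.0202  0.7075] 30.9
2 [-0.8 -1.5] 318
4 [-0.8 -0.2] 347
6 [-1.2  1.7] 302
(array([655.19785076,  22.7819408 ]), 374) (array([650.22683778,  91.00967518]), 510)
```

Request:
apply_moves([
  [[0.02, 0, 0, 0, 0, 0, 1], [0.04, 0, 0, 0, 0, 0, 1], [0.055, 0, 0, 0, 0, 0, 1], [0.06, 0, 0, 0, 0, 0, 1], [0.063, 0, 0, 0, 0, 0, 1], [0.066, 0, 0, 0, 0, 0, 1], [0.069, 0, 0, 0, 0, 0, 1], [0.0717, 0, 0, 0, 0, 0, 1], [0.0717, 0, 0, 0, 0, 0, 1], [0.0717, 0, 0, 0, 0, 0, 1]],
])

```text
clock: 32.2
eef_pos: [655.5, 23.3, 60.4]
eef_rot: [-0.022, 0.707, 0.022, 0.707]
ft_force: [-5.2, -0.3, 12.0]
opening: 35.5
```

Request:
apply_moves([
  [[0, 0, 0, 0, 0, 0, -1], [0, 0, 0, 0, 0, 0, -1], [0, 0, 0, 0, 0, 0, -1], [-0.02, 0, 0, 0, 0, 0, -1], [-0.05, 0, 0, 0, 0, 0, -1], [-0.09, 0, 0, 0, 0, 0, -1], [-0.09, 0, 0, 0, 0, 0, -1], [-0.09, 0, 0, 0, 0, 0, -1], [-0.09, 0, 0, 0, 0, 0, -1], [-0.09, 0, 0, 0, 0, 0, -1]],
])

```text
clock: 33.45
eef_pos: [655.0, 23.4, 148.3]
eef_rot: [-0.022, 0.707, 0.022, 0.706]
ft_force: [-0.1, -0.4, -0.1]
opening: 85.5
```

```bash
python3 look.py w15; python3 - <<'E'
from circ import *
d,s=load("w15")
print(fit(d,s,(655,23),64,20),fit(d,s,(655,23),55,23),fit(d,s,(650.5,91),66,27))
E
```

```text
[655.   23.4 148.3] [-0.0217  0.7073  0.0217  0.7063] 33.45
(array([654.47291175,  22.88260632]), 311) (array([655.07280855,  22.76542415]), 374) (array([650.23763641,  91.01748302]), 463)
```

Request:
apply_moves([
  [[0, 0.027, -0.038, 0, 0, 0, -1], [0, 0.06, -0.083, 0, 0, 0, -1], [0, 0.09, -0.125, 0, 0, 0, -1], [0.01, 0.12, -0.167, 0, 0, 0, -1], [0.025, 0.15, -0.21, 0, 0, 0, -1], [0.045, 0.183, -0.2515, 0, 0, 0, -1], [0.045, 0.183, -0.2515, 0, 0, 0, -1], [0.045, 0.183, -0.2515, 0, 0, 0, -1], [0.045, 0.183, -0.2515, 0, 0, 0, -1], [0.045, 0.183, -0.2515, 0, 0, 0, -1]],
])

```text
clock: 34.75
eef_pos: [393.8, 190.3, 104.3]
eef_rot: [-0.021, 0.707, 0.021, 0.707]
ft_force: [0.1, -0.1, -0.3]
opening: 85.7
```

```bash
python3 look.py w16; python3 - <<'E'
from circ import *
d,s=load("w16")
print(fit(d,s,(393,190),16,20))
E
```

```text
[393.8 190.3 104.3] [-0.0212  0.7066  0.0214  0.707 ] 34.75
(array([392.61884475, 190.93051474]), 315)
```

Request:
apply_moves([
  [[0.03, 0.0006, 0, 0, 0, 0, -1], [0.06, 0.0006, 0, 0, 0, 0, -1], [0.085, 0.0006, 0, 0, 0, 0, -1], [0.093, 0.0006, 0, 0, 0, 0, -1], [0.093, 0.0006, 0, 0, 0, 0, 1], [0.093, 0.0006, 0, 0, 0, 0, 1], [0.093, 0.0006, 0, 0, 0, 0, 1], [0.093, 0.0006, 0, 0, 0, 0, 1], [0.093, 0.0006, 0, 0, 0, 0, 1], [0.093, 0.0006, 0, 0, 0, 0, 1]],
])

```text
clock: 36.05
eef_pos: [393.6, 191.4, 12.4]
eef_rot: [-0.022, 0.706, 0.022, 0.707]
ft_force: [-3.3, -2.1, 14.7]
opening: 35.5
```

Request:
apply_moves([
  [[-0.02, 0, 0, 0, 0, 0, 1], [-0.06, 0, 0, 0, 0, 0, 1], [-0.12, -0.01, 0.008, 0, 0, 0, 1], [-0.12, -0.05, 0.04, 0, 0, 0, 1], [-0.12, -0.095, 0.076, 0, 0, 0, 1], [-0.12, -0.14, 0.112, 0, 0, 0, 1], [-0.12, -0.185, 0.147, 0, 0, 0, 1], [-0.12, -0.23, 0.182, 0, 0, 0, 1], [-0.12, -0.275, 0.217, 0, 0, 0, 1], [-0.12, -0.319, 0.2507, 0, 0, 0, 1]],
])

```text
clock: 37.3
eef_pos: [663.9, -113.4, 131.8]
eef_rot: [-0.022, 0.706, 0.022, 0.707]
ft_force: [-0.4, 0.4, -0.6]
opening: 35.2
```

Request:
apply_moves([
  [[0, 0, 0, 0, 0, 0, 1], [0, 0, 0, 0, 0, 0, 1], [0.02, 0, 0, 0, 0, 0, 1], [0.03, 0, 0, 0, 0, 0, 1], [0.04, 0, 0, 0, 0, 0, 1], [0.045, 0, 0, 0, 0, 0, 1], [0.05, 0, 0, 0, 0, 0, 1], [0.05, 0, 0, 0, 0, 0, 1], [0.05, 0, 0, 0, 0, 0, 1], [0.05, 0, 0, 0, 0, 0, 1]],
])

```text
clock: 38.55
eef_pos: [663.0, -111.8, 81.4]
eef_rot: [-0.022, 0.707, 0.022, 0.707]
ft_force: [-0.3, 0.4, -0.3]
opening: 35.1
```

```bash
python3 look.py w17; python3 - <<'E'
from circ import *
d,s=load("w17"); e=s["eef_pos"]
for h in (2,4,6): c,n=fit(d,s,e[:2],e[2]+h,20); print(h,(c-e[:2]).round(1),n)
print(fit(d,s,(662.5,-112),55,23))
E
```

```text
[ 663.  -111.8   81.4] [-0.0217  0.7066  0.0216  0.7069] 38.55
2 [-0.6 -1.3] 297
4 [-0.4 -0.2] 306
6 [-0.1  0.9] 318
(array([ 663.41103166, -112.90157882]), 284)
```

Request:
apply_moves([
  [[0.005, -0.0008, 0.0008, 0, 0, 0, 1], [0.01, -0.0008, 0.0008, 0, 0, 0, 1], [0.013, -0.0008, 0.0008, 0, 0, 0, 1], [0.016, -0.0008, 0.0008, 0, 0, 0, 1], [0.019, -0.0008, 0.0008, 0, 0, 0, 1], [0.0218, -0.0008, 0.0008, 0, 0, 0, 1], [0.0218, -0.0008, 0.0008, 0, 0, 0, 1], [0.0218, -0.0008, 0.0008, 0, 0, 0, -1], [0.0218, -0.0008, 0.0008, 0, 0, 0, -1], [0.0218, -0.0008, 0.0008, 0, 0, 0, -1]],
])

```text
clock: 39.85
eef_pos: [663.6, -112.5, 59.1]
eef_rot: [-0.022, 0.707, 0.022, 0.707]
ft_force: [-0.9, 0.7, 0.2]
opening: 85.3
```

Request:
apply_moves([
  [[-0.02, 0, 0, 0, 0, 0, -1], [-0.05, 0, 0, 0, 0, 0, -1], [-0.09, 0, 0, 0, 0, 0, -1], [-0.11, 0, 0, 0, 0, 0, -1], [-0.11, 0, 0, 0, 0, 0, -1], [-0.11, 0, 0, 0, 0, 0, -1], [-0.11, 0, 0, 0, 0, 0, -1], [-0.11, 0, 0, 0, 0, 0, -1], [-0.11, 0, 0, 0, 0, 0, -1], [-0.11, 0, 0, 0, 0, 0, -1]],
])

```text
clock: 41.1
eef_pos: [663.6, -112.5, 169.2]
eef_rot: [-0.022, 0.707, 0.022, 0.707]
ft_force: [0.8, 0.5, 0.1]
opening: 85.5
```

```bash
python3 look.py w18; python3 - <<'E'
from circ import *
from plant import imaging
d,s=load("w18")
print(fit(d,s,(662.5,-112),64,20),fit(d,s,(663,-112.5),55,23),fit(d,s,(654.5,23),64,20))
t=imaging.capture("top"); np.savez("top2.npz",**t); f=t["frame"]
a=cv2.resize(f[100:300,180:540],(800,444),interpolation=2); cv2.imwrite("pics/c18.png",a)
E
```

```text
[ 663.6 -112.5  169.2] [-0.0217  0.7068  0.0217  0.7067] 41.1
(array([ 662.75135349, -112.57645885]), 256) (array([ 663.28422446, -112.65320711]), 312) (array([654.59026671,  22.39473672]), 334)
```

View pics/c18.png

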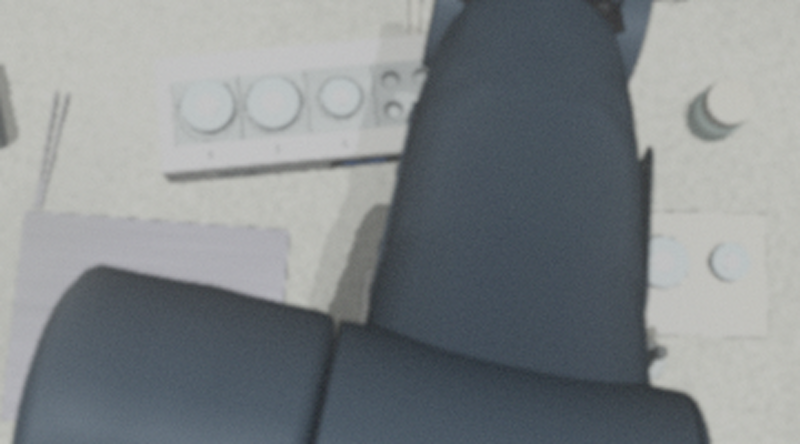

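The top view shows stations 0, 1, 2 filled, the tray holding both finished dishes, and the plate clear. The wrist fit confirms the small dish in station 4. Rockers 0, 1, 2, 4 must be on, and 3, 5 off. Now the stylus.

```bash
python3 - <<'E'
from circ import *
for n,top in (("w4",(93,204)),("w6",(110,33))):
    d,s=load(n); p=wplane(d,s,*top,124); print(n,"top",p.round(1)); print(fit(d,s,(384,-255),55,20.5))
d,s=load("w5"); f=d["frame"]
# controller corners seen in w5
for p in [(33,77),(122,78),(90,272),(18,245)]: print("box",p,wplane(d,s,*p,36).round(1))
for p in [(31,102)]: print("knob",wplane(d,s,*p,48).round(1))
cv2.imwrite("pics/c5.png",cv2.resize(f[60:285,0:150],(400,600),interpolation=2))
E
```

```text
w4 top [ 388.7 -261.7  124. ]
(array([ 381.88505486, -253.80348014]), 117)
w6 top [ 388.4 -263.5  124. ]
(array([ 383.32518002, -253.31056522]), 72)
box (33, 77) [405.   12.1  36. ]
box (122, 78) [ 5.033e+02 -1.000e-01  3.600e+01]
box (90, 272) [ 463.6 -159.4   36. ]
box (18, 245) [ 373.4 -141.2   36. ]
knob [415.7 -11.7  48. ]
```

View pics/c5.png

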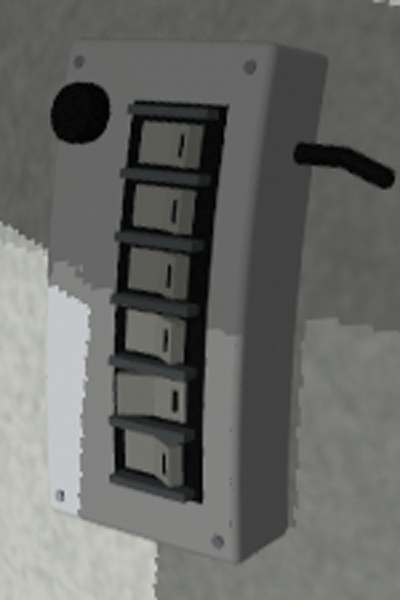

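Request:
apply_moves([
  [[-0.005, -0.02, -0.045, 0, 0, 0, -1], [-0.01, -0.045, -0.1, 0, 0, 0, -1], [-0.02, -0.07, -0.15, 0, 0, 0, -1], [-0.031, -0.09, -0.2, 0, 0, 0, -1], [-0.031, -0.11, -0.25, 0, 0, 0, -1], [-0.031, -0.128, -0.287, 0, 0, 0, -1], [-0.031, -0.128, -0.287, 0, 0, 0, -1], [-0.031, -0.128, -0.287, 0, 0, 0, -1], [-0.031, -0.128, -0.287, 0, 0, 0, -1], [-0.031, -0.128, -0.287, 0, 0, 0, -1]],
])

```text
clock: 42.45
eef_pos: [385.6, -257.5, 200.2]
eef_rot: [-0.022, 0.707, 0.022, 0.707]
ft_force: [0.3, -0.2, 0.1]
opening: 85.5
```

```bash
python3 look.py w19
```

```text
[ 385.6 -257.5  200.2] [-0.022   0.7068  0.0221  0.7067] 42.45
```

View pics/w19.png

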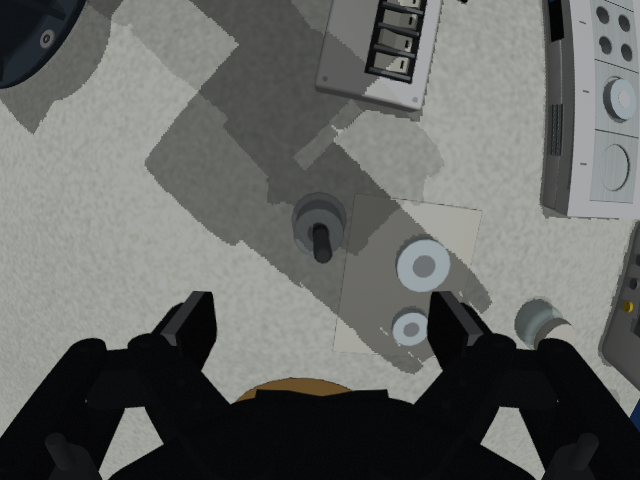

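The stylus top is at (322,254) and the stand's rim centre around (319,228). The left edge of the tray and both finished dishes are visible.

```bash
python3 - <<'E'
from circ import *
d,s=load("w19")
print("ring",fit(d,s,(385,-256),55,20.5,5))
for p in [(322,254),(322,256)]: print("top",wplane(d,s,*p,124).round(1))
print("top fit",fit(d,s,wplane(d,s,322,255,124)[:2],124,6,3))
for p in [(319,62),(435,62),(316,90),(418,109)]: print("box",wplane(d,s,*p,36).round(1))
print(wproj(d,s,[384,-256,55]).round(),wproj(d,s,[384,-256,124]).round())
E
```

```text
ring (array([ 383.39936748, -253.19950149]), 124)
top [ 385.3 -261.4  124. ]
top [ 385.3 -262.7  124. ]
top fit (array([ 385.54536086, -260.97493089]), 54)
box [ 374.8 -127.8   36. ]
box [ 471.4 -117.3   36. ]
box [ 373.8 -151.7   36. ]
box [ 459. -160.   36.]
[321. 220.] [320. 245.]
```

The stylus leans about 6° toward −y. I'll turn the jaws to close along y, centred on the hole, so the grip stands it upright.

Request:
apply_moves([
  [[0, 0.004, 0.0005, 10.5, 0, 0, -1], [0, 0.004, 0.0005, 21, 0, 0, -1], [0, 0.004, 0.0005, 31.5, 0, 0, -1], [0, 0.004, 0.0005, 42, 0, 0, -1], [0, 0.004, 0.0005, 52.5, 0, 0, -1], [0, 0.004, 0.0005, 63, 0, 0, -1], [0, 0.004, 0.0005, 73, 0, 0, -1], [0, 0.004, 0.0005, 83, 0, 0, -1], [0, 0.004, 0.0005, 90, 0, 0, -1], [0, 0.004, 0.0005, 90, 0, 0, -1]],
])

```text
clock: 43.75
eef_pos: [385.5, -253.7, 200.2]
eef_rot: [0.484, 0.515, -0.484, 0.515]
ft_force: [-0.4, -0.7, -0.1]
opening: 85.3
```

```bash
python3 look.py w20; python3 - <<'E'
from circ import *
d,s=load("w20")
print("ring",fit(d,s,(384,-253.5),55,20.5,5))
print("top fit",fit(d,s,(386,-260.5),124,6,3),fit(d,s,(386,-257),124,6,3),Ro.from_quat(s["eef_rot"]).as_matrix().round(3))
E
```

```text
[ 385.5 -253.7  200.2] [ 0.4841  0.5155 -0.4841  0.5154] 43.75
ring (array([ 383.88745309, -254.15235507]), 58)
top fit (array([ 387.36428326, -262.21563657]), 53) (array([ 388.08831409, -259.19289623]), 26) [[-0.     0.998  0.063]
 [ 0.     0.063 -0.998]
 [-1.    -0.    -0.   ]]
```

Request:
apply_moves([
  [[0.03, 0, 0, 0, 0, 0, -1], [0.06, 0, 0, 0, 0, 0, -1], [0.09, 0, 0, 0, 0, 0, -1], [0.117, 0, 0, 0, 0, 0, -1], [0.117, 0, 0, 0, 0, 0, -1], [0.117, 0, 0, 0, 0, 0, 1], [0.117, 0, 0, 0, 0, 0, 1], [0.117, 0, 0, 0, 0, 0, 1], [0.117, 0, 0, 0, 0, 0, 1], [0.117, 0, 0, 0, 0, 0, 1]],
])

```text
clock: 45.05
eef_pos: [387.3, -257.9, 84.7]
eef_rot: [0.483, 0.512, -0.485, 0.519]
ft_force: [-1.9, -23.3, -3.9]
opening: 11.8
```

Request:
apply_moves([
  [[0, 0, 0, 0, 0, 0, 1], [0, 0, 0, 0, 0, 0, 1], [0, 0, 0, 0, 0, 0, 1], [0, 0, 0, 0, 0, 0, 1], [-0.01, 0, 0, 0, 0, 0, 1], [-0.03, 0, 0, 0, 0, 0, 1], [-0.06, 0, 0, 0, 0, 0, 1], [-0.09, 0, 0, 0, 0, 0, 1], [-0.09, 0, 0, 0, 0, 0, 1], [-0.09, 0, 0, 0, 0, 0, 1]],
])

```text
clock: 46.3
eef_pos: [385.0, -253.6, 172.7]
eef_rot: [0.484, 0.515, -0.484, 0.515]
ft_force: [-0.5, -0.1, -0.7]
opening: 10.1
```

```bash
python3 look.py w21; python3 - <<'E'
from circ import *
from plant import imaging
d,s=load("w21"); e=s["eef_pos"]
sd=imaging.capture("side"); np.savez("side2.npz",**sd)
u,v=proj(sd,e-[0,0,40]).astype(int); print(u,v,proj(sd,e-[0,0,74]))
a=cv2.resize(sd["frame"][max(v-70,0):v+70,max(u-70,0):min(u+70,640)],(400,400))
w=d["frame"][150:470,120:520]; w=cv2.resize(w,(400,320)); c=np.zeros((400,800,3),np.uint8); c[:,:400]=a; c[:320,400:]=w
cv2.imwrite("pics/c21.png",c)
E
```

```text
[ 385.  -253.6  172.7] [ 0.4844  0.5154 -0.4844  0.5148] 46.3
429 182 [427.60806187 194.82243721]
```

View pics/c21.png

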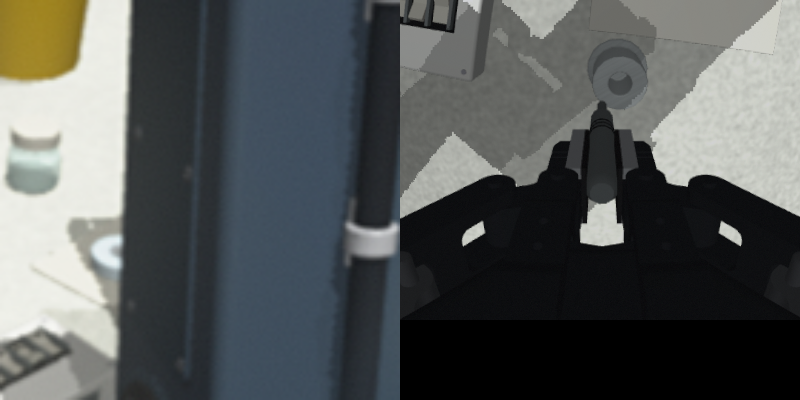

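I have the stylus: its tip is at frame pixel (322,253), top end (320,343), held upright between the pads. I'll move beside the control box, with the tip 60 mm above it, and measure the rocker bank numerically.

Request:
apply_moves([
  [[0, 0.002, -0.03, 0, 0, 0, 1], [0, 0.005, -0.075, 0, 0, 0, 1], [0, 0.008, -0.12, 0, 0, 0, 1], [0, 0.011, -0.16, 0, 0, 0, 1], [0, 0.011, -0.178, 0, 0, 0, 1], [0, 0.011, -0.178, 0, 0, 0, 1], [0, 0.011, -0.178, 0, 0, 0, 1], [0, 0.011, -0.178, 0, 0, 0, 1], [0, 0.011, -0.178, 0, 0, 0, 1], [0, 0.011, -0.178, 0, 0, 0, 1]],
])

```text
clock: 47.65
eef_pos: [385.4, -75.8, 173.3]
eef_rot: [0.485, 0.515, -0.485, 0.515]
ft_force: [0.1, -0.1, -1.1]
opening: 10.6
```

```bash
python3 look.py w22; cat > rock.py <<'E'
from circ import *
import sys
def bank(n):
    d,s=load(n); f=d["frame"]; g=cv2.cvtColor(f,cv2.COLOR_BGR2GRAY)
    # white box top: bright quad, then dark slot inside
    c=wproj(d,s,[440,-74,38]); print("expected slot px",c.round(),"grey",g[int(c[1])-2:int(c[1])+3,int(c[0])-2:int(c[0])+3].mean())
    m=(g<70).astype(np.uint8); k,lab,st,ce=cv2.connectedComponentsWithStats(m)
    for i in range(1,k):
        if st[i,4]>150 and np.hypot(*(ce[i]-c))<130: print(i,st[i],ce[i].round(),wplane(d,s,*ce[i],40).round(1))
    return d,s,g,lab
if __name__=="__main__": bank(sys.argv[1])
E
python3 rock.py w22; python3 - <<'E'
from circ import *
d,s=load("w21"); R=Ro.from_quat(s["eef_rot"]).as_matrix(); e=s["eef_pos"]
for dz in (74,76): print("tip in tool",(R.T@(wplane(d,s,322,253,e[2]-dz)-e)).round(1))
for dz in (40,42): print("top in tool",(R.T@(wplane(d,s,320,343,e[2]+dz)-e)).round(1))
t=dict(np.load("top0.npz"))
q=np.array([plane(t,335+u/2.6,185+(v-288)/2.6,40)[:2] for u,v in [(43,401),(190,415),(188,459),(41,443)]]); print(q.round(1),q.mean(0).round(1))
E
```

```text
[385.4 -75.8 173.3] [ 0.4846  0.515  -0.4846  0.515 ] 47.65
expected slot px [324. 152.] grey 49.56
4 [269  65  21  33 279] [278.  81.] [491.8 -37.4  40. ]
9 [ 239  113  172   82 3869] [330. 154.] [438.7 -78.3  40. ]
17 [225 178  27  26 551] [238. 191.] [408.1 -10.7  40. ]
tip in tool [74.  -3.8 -0.2]
tip in tool [76.  -4.5 -0.2]
top in tool [-40.    2.5  -1.2]
top in tool [-42.    3.7  -1.2]
[[ 465.1  -13.4]
 [ 449.5 -138.2]
 [ 411.9 -134.7]
 [ 429.1  -10.5]] [438.9 -74.2]
```

```bash
cat >> rock.py <<'E'
def rockers(n,thr=85):
    d,s=load(n); g=cv2.cvtColor(d["frame"],cv2.COLOR_BGR2GRAY); k,lab,st,ce=cv2.connectedComponentsWithStats((g<70).astype(np.uint8))
    c=wproj(d,s,[440,-76,38]); i=max(range(1,k),key=lambda i:st[i,4]*(np.hypot(*(ce[i]-c))<40))
    cn,_=cv2.findContours((lab==i).astype(np.uint8),cv2.RETR_EXTERNAL,cv2.CHAIN_APPROX_NONE); cn=max(cn,key=len)
    P=np.array([wplane(d,s,*p[0],40)[:2] for p in cn],np.float32); r=cv2.minAreaRect(P); print("slot rect",r)
    m=np.zeros_like(g); cv2.drawContours(m,[cn],-1,1,-1); m=((m>0)&(g>thr)).astype(np.uint8)
    k,lab,st,ce=cv2.connectedComponentsWithStats(m,connectivity=4)
    for j in sorted(range(1,k),key=lambda j:ce[j][0]):
        if st[j,4]>60: print(st[j].tolist(),ce[j].round(1),wplane(d,s,*ce[j],40)[:2].round(1))
    return d,s,g
E
python3 -c "
from rock import *
rockers('w22',85)"
```

```text
slot rect ((439.94256591796875, -74.0151596069336), (123.84834289550781, 39.6363410949707), 82.07122039794922)
[247, 121, 22, 39, 631] [258.  140.6] [446.6 -24.6]
[265, 121, 12, 45, 169] [270.5 142.7] [445.3 -34. ]
[273, 126, 23, 39, 640] [284.3 145.1] [443.9 -44.3]
[291, 125, 13, 46, 171] [297.1 147.8] [442.4 -54. ]
[299, 130, 24, 39, 592] [310.2 150. ] [441.2 -63.7]
[326, 136, 24, 38, 560] [337.4 155.1] [438.7 -83.9]
[353, 142, 23, 37, 531] [363.7 160.7] [ 435.8 -103.7]
[378, 148, 24, 38, 564] [389.5 166.6] [ 433.  -123.5]
```

Six rockers found with 19.9 mm spacing and the box turned −7.8°; slot rectangle and rocker centroids agree within 0.1 mm. The tip lies about −4.3 mm along tool y from the TCP. I'll press rocker 0 (far half) first and check the force.

Request:
apply_moves([
  [[0, 0.04, -0.023, 0, 0, 0, 1], [0.02, 0.0779, -0.0454, 0, 0, 0, 1], [0.035, 0.0779, -0.0454, 0, 0, 0, 1], [0.045, 0.0779, -0.0454, 0, 0, 0, 1], [0.05, 0.0779, -0.0454, 0, 0, 0, 1], [0.053, 0.0779, -0.0454, 0, 0, 0, 1], [0.056, 0.0779, -0.0454, 0, 0, 0, 1], [0.058, 0.0779, -0.0454, 0, 0, 0, 1], [0.0597, 0.0779, -0.0454, 0, 0, 0, 1], [0.0597, 0.0779, -0.0454, 0, 0, 0, 1]],
])

```text
clock: 48.95
eef_pos: [461.5, -25.7, 115.1]
eef_rot: [0.485, 0.514, -0.484, 0.516]
ft_force: [-2.9, 0.3, 18.1]
opening: 10.5
```

Request:
apply_moves([
  [[-0.016, 0, 0, 0, 0, 0, 1], [-0.016, 0, 0, 0, 0, 0, 1], [-0.016, -0.0039, 0.0196, 0, 0, 0, 1], [-0.016, -0.0039, 0.0196, 0, 0, 0, 1], [-0.016, -0.0039, 0.0196, 0, 0, 0, 1], [-0.009, -0.0039, 0.0196, 0, 0, 0, 1], [-0.005, -0.0039, 0.0196, 0, 0, 0, 1], [-0.002, -0.0039, 0.0196, 0, 0, 0, 1], [-0.001, -0.0039, 0.0196, 0, 0, 0, 1], [-0.001, -0.0039, 0.0196, 0, 0, 0, 1]],
])

```text
clock: 50.2
eef_pos: [458.3, -45.2, 115.4]
eef_rot: [0.485, 0.515, -0.484, 0.515]
ft_force: [-2.3, 0.6, 12.5]
opening: 10.3
```

Request:
apply_moves([
  [[-0.015, 0, 0, 0, 0, 0, 1], [-0.015, 0, 0, 0, 0, 0, 1], [-0.015, -0.0039, 0.0196, 0, 0, 0, 1], [-0.015, -0.0039, 0.0196, 0, 0, 0, 1], [-0.015, -0.0039, 0.0196, 0, 0, 0, 1], [-0.008, -0.0039, 0.0196, 0, 0, 0, 1], [-0.004, -0.0039, 0.0196, 0, 0, 0, 1], [-0.001, -0.0039, 0.0196, 0, 0, 0, 1], [0, -0.0039, 0.0196, 0, 0, 0, 1], [0, -0.0039, 0.0196, 0, 0, 0, 1]],
])

```text
clock: 51.45
eef_pos: [455.6, -65.0, 115.3]
eef_rot: [0.485, 0.515, -0.484, 0.515]
ft_force: [-1.0, 1.1, 13.1]
opening: 10.3
```

Request:
apply_moves([
  [[-0.015, 0, 0, 0, 0, 0, 1], [-0.015, 0, 0, 0, 0, 0, 1], [-0.015, -0.0226, 0.0159, 0, 0, 0, 1], [-0.015, -0.0226, 0.0159, 0, 0, 0, 1], [-0.015, -0.0226, 0.0159, 0, 0, 0, 1], [-0.008, -0.0226, 0.0159, 0, 0, 0, 1], [-0.004, -0.0226, 0.0159, 0, 0, 0, 1], [-0.001, -0.0226, 0.0159, 0, 0, 0, 1], [0, -0.0226, 0.0159, 0, 0, 0, 1], [0, -0.0226, 0.0159, 0, 0, 0, 1]],
])

```text
clock: 52.7
eef_pos: [434.1, -82.3, 115.3]
eef_rot: [0.485, 0.515, -0.484, 0.516]
ft_force: [-2.0, 1.8, 13.4]
opening: 10.3
```

Request:
apply_moves([
  [[-0.015, 0, 0, 0, 0, 0, 1], [-0.015, 0, 0, 0, 0, 0, 1], [-0.015, 0.0147, 0.0234, 0, 0, 0, 1], [-0.015, 0.0147, 0.0234, 0, 0, 0, 1], [-0.015, 0.0147, 0.0234, 0, 0, 0, 1], [-0.008, 0.0147, 0.0234, 0, 0, 0, 1], [-0.004, 0.0147, 0.0234, 0, 0, 0, 1], [-0.001, 0.0147, 0.0234, 0, 0, 0, 1], [0, 0.0147, 0.0234, 0, 0, 0, 1], [0, 0.0147, 0.0234, 0, 0, 0, 1]],
])

```text
clock: 53.95
eef_pos: [450.0, -104.7, 115.4]
eef_rot: [0.485, 0.515, -0.484, 0.515]
ft_force: [-1.9, 1.6, 13.3]
opening: 10.2
```

Request:
apply_moves([
  [[-0.015, 0, 0, 0, 0, 0, 1], [-0.015, 0, 0, 0, 0, 0, 1], [-0.015, -0.0225, 0.0158, 0, 0, 0, 1], [-0.015, -0.0225, 0.0158, 0, 0, 0, 1], [-0.015, -0.0225, 0.0158, 0, 0, 0, 1], [-0.008, -0.0225, 0.0158, 0, 0, 0, 1], [-0.004, -0.0225, 0.0158, 0, 0, 0, 1], [-0.001, -0.0225, 0.0158, 0, 0, 0, 1], [0, -0.0225, 0.0158, 0, 0, 0, 1], [0, -0.0225, 0.0158, 0, 0, 0, 1]],
])

```text
clock: 55.2
eef_pos: [428.6, -122.0, 115.3]
eef_rot: [0.485, 0.515, -0.484, 0.515]
ft_force: [-1.1, 1.5, 13.9]
opening: 10.4
```

Request:
apply_moves([
  [[-0.015, 0, 0, 0, 0, 0, 1], [-0.03, 0, 0, 0, 0, 0, 1], [-0.045, -0.01, -0.015, 0, 0, 0, 1], [-0.0587, -0.0397, -0.0489, 0, 0, 0, 1], [-0.0587, -0.0397, -0.0489, 0, 0, 0, 1], [-0.0587, -0.0397, -0.0489, 0, 0, 0, 1], [-0.0587, -0.0397, -0.0489, 0, 0, 0, 1], [-0.0587, -0.0397, -0.0489, 0, 0, 0, 1], [-0.0587, -0.0397, -0.0489, 0, 0, 0, 1], [-0.0587, -0.0397, -0.0489, 0, 0, 0, 1]],
])

```text
clock: 56.45
eef_pos: [385.4, -75.6, 173.2]
eef_rot: [0.484, 0.515, -0.484, 0.515]
ft_force: [-0.3, -0.2, 0.2]
opening: 10.0
```

```bash
python3 look.py w23; python3 - <<'E'
from circ import *
a=[cv2.resize(cv2.imread(f"pics/{n}.png")[100:210,225:425],(545,300),interpolation=2) for n in ("w22","w23")]
b=cv2.resize(cv2.imread("pics/w23.png")[225:405,250:390],(233,300),interpolation=2)
c=np.zeros((600,790,3),np.uint8); c[:300,:545]=a[0]; c[300:,:545]=a[1]; c[300:,550:783]=b
cv2.imwrite("pics/c23.png",c)
E
```

```text
[385.4 -75.6 173.2] [ 0.4845  0.5151 -0.4845  0.515 ] 56.45
```

View pics/c23.png

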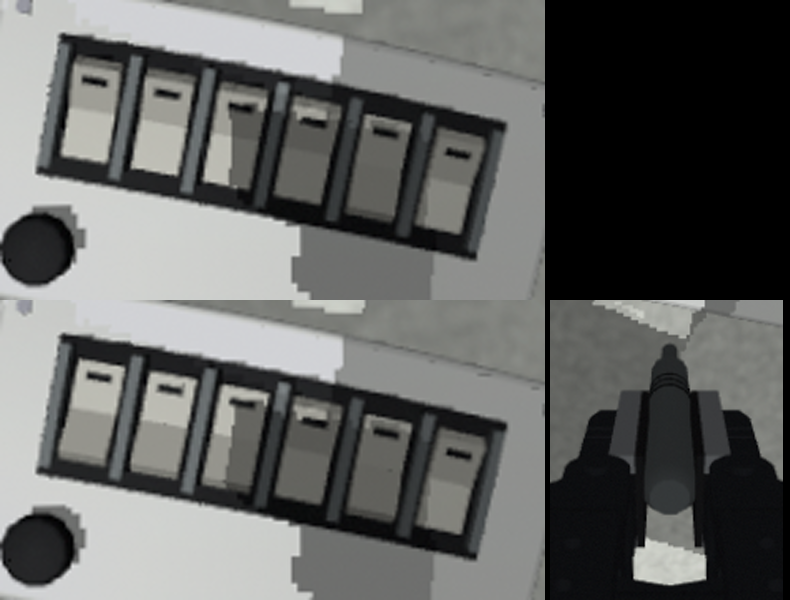

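Rockers 0–2 flipped to far half down, and 3–5 look as required; each press also bottomed out at the same height (TCP 115.3 mm). The stylus is still firmly held, tilted ~3.6° about the jaw axis. I'll straighten that and go over the stand.

Request:
apply_moves([
  [[0, -0.003, 0.04, 0, 0, 1, 1], [0, -0.006, 0.085, 0, 0, 2, 1], [0, -0.009, 0.13, 0, 0, 3, 1], [0, -0.012, 0.165, 0, 0, 3.6, 1], [0, -0.0127, 0.1778, 0, 0, 3.6, 1], [0, -0.0127, 0.1778, 0, 0, 3.6, 1], [0, -0.0127, 0.1778, 0, 0, 3.6, 1], [0, -0.0127, 0.1778, 0, 0, 3.6, 1], [0, -0.0127, 0.1778, 0, 0, 3.6, 1], [0, -0.0127, 0.1778, 0, 0, 3.6, 1]],
])

```text
clock: 57.75
eef_pos: [383.7, -253.5, 173.3]
eef_rot: [0.5, 0.5, -0.468, 0.53]
ft_force: [0.6, -0.2, -0.5]
opening: 10.3
```

```bash
python3 look.py w24; python3 - <<'E'
from circ import *
d,s=load("w24"); e=s["eef_pos"]; R=Ro.from_quat(s["eef_rot"]).as_matrix(); print(R.round(3))
print("ring",fit(d,s,(384,-253.5),55,20.5,5),fit(d,s,(384,-253.5),55,8.5,3))
g=cv2.cvtColor(d["frame"],cv2.COLOR_BGR2GRAY)
for dz in (75,76):
  for v in (253,255): print("tip",(wplane(d,s,322,v,e[2]-dz)-e).round(1))
print("grey col 322:",[(v,int(g[v,318:327].min())) for v in range(235,270,2)])
print("ring px",wproj(d,s,[384,-253.5,55]).round())
E
```

```text
[ 383.7 -253.5  173.3] [ 0.5003  0.4997 -0.4679  0.5301] 57.75
[[ 0.063  0.996  0.062]
 [ 0.004  0.062 -0.998]
 [-0.998  0.063 -0.   ]]
ring (array([ 384.45344263, -254.02717565]), 63) (array([ 382.75314931, -253.09026059]), 51)
tip [  0.6   0.2 -75. ]
tip [ -0.7   0.2 -75. ]
tip [  0.3   0.2 -76. ]
tip [ -0.9   0.1 -76. ]
grey col 322: [(235, 95), (237, 97), (239, 98), (241, 96), (243, 96), (245, 96), (247, 94), (249, 95), (251, 61), (253, 36), (255, 36), (257, 35), (259, 37), (261, 37), (263, 37), (265, 37), (267, 37), (269, 11)]
ring px [322. 239.]
```

Request:
apply_moves([
  [[0.015, -0.0009, 0, 0, 0, 0, 1], [0.03, -0.0019, 0, 0, 0, 0, 1], [0.036, -0.0023, 0, 0, 0, 0, 1], [0.042, -0.0026, 0, 0, 0, 0, 1], [0.048, -0.003, 0, 0, 0, 0, 1], [0.054, -0.0034, 0, 0, 0, 0, 1], [0.06, -0.0038, 0, 0, 0, 0, 1], [0.066, -0.0042, 0, 0, 0, 0, 1], [0.07, -0.0044, 0, 0, 0, 0, 1], [0.07, -0.0044, 0, 0, 0, 0, 1]],
])

```text
clock: 59.05
eef_pos: [386.9, -258.2, 105.3]
eef_rot: [0.499, 0.495, -0.468, 0.535]
ft_force: [4.8, -17.2, -1.5]
opening: 10.4
```

A sideways force of 17 N toward −y shows that the hole is farther toward −y than the rim fit said; the stylus-top fits agree with that. I'll shift the centre accordingly.

Request:
apply_moves([
  [[0, 0.001, 0.002, 0, 0, 0, 1], [0, 0.002, 0.004, 0, 0, 0, 1], [0, 0.003, 0.006, 0, 0, 0, 1], [0, 0.003, 0.008, 0, 0, 0, 1], [0, 0.003, 0.008, 0, 0, 0, 1], [0, 0.003, 0.008, 0, 0, 0, 1], [0, 0.003, 0.008, 0, 0, 0, 1], [0, 0.003, 0.008, 0, 0, 0, 1], [0, 0.003, 0.008, 0, 0, 0, 1], [0, 0.003, 0.008, 0, 0, 0, 1]],
])

```text
clock: 60.3
eef_pos: [387.1, -261.6, 103.4]
eef_rot: [0.5, 0.5, -0.468, 0.53]
ft_force: [0.7, -2.5, 1.3]
opening: 10.2
```

Request:
apply_moves([
  [[0.003, -0.0002, 0.001, 0, 0, 0, 1], [0.006, -0.0004, 0.001, 0, 0, 0, 1], [0.009, -0.0006, 0.001, 0, 0, 0, 1], [0.012, -0.0008, 0.001, 0, 0, 0, 1], [0.015, -0.0009, 0.001, 0, 0, 0, 1], [0.0175, -0.0011, 0.001, 0, 0, 0, 1], [0.0175, -0.0011, 0.001, 0, 0, 0, 1], [0.0175, -0.0011, 0.001, 0, 0, 0, 1], [0.0175, -0.0011, 0.001, 0, 0, 0, 1], [0.0175, -0.0011, 0.001, 0, 0, 0, 1]],
])

```text
clock: 61.55
eef_pos: [387.6, -263.6, 85.9]
eef_rot: [0.5, 0.499, -0.468, 0.531]
ft_force: [1.8, -8.4, -0.1]
opening: 10.2
```

Request:
apply_moves([
  [[0, 0.0003, 0.0015, 0, 0, 0, 1], [0, 0.0006, 0.003, 0, 0, 0, 1], [0, 0.0006, 0.003, 0, 0, 0, 1], [0, 0.0006, 0.003, 0, 0, 0, 1], [0, 0.0006, 0.003, 0, 0, 0, 1], [0, 0.0006, 0.003, 0, 0, 0, 1], [0, 0.0006, 0.003, 0, 0, 0, 1], [0, 0.0006, 0.003, 0, 0, 0, 1], [0, 0.0006, 0.003, 0, 0, 0, 1], [0, 0.0006, 0.003, 0, 0, 0, 1]],
])

```text
clock: 62.8
eef_pos: [387.9, -265.5, 85.8]
eef_rot: [0.5, 0.5, -0.468, 0.53]
ft_force: [0.8, -0.7, 0.3]
opening: 10.5
```

Request:
apply_moves([
  [[0.0015, -0.0001, 0, 0, 0, 0, 1], [0.0015, -0.0001, 0, 0, 0, 0, 1], [0.0015, -0.0001, 0, 0, 0, 0, 0], [0.0015, -0.0001, 0, 0, 0, 0, -1], [0.0015, -0.0001, 0, 0, 0, 0, -1], [0.0015, -0.0001, 0, 0, 0, 0, -1], [0.0015, -0.0001, 0, 0, 0, 0, -1], [0.0015, -0.0001, 0, 0, 0, 0, -1], [0.0015, -0.0001, 0, 0, 0, 0, -1], [0.0015, -0.0001, 0, 0, 0, 0, -1]],
])

```text
clock: 64.05
eef_pos: [387.9, -265.5, 84.3]
eef_rot: [0.5, 0.5, -0.468, 0.53]
ft_force: [-0.3, -0.7, -0.1]
opening: 85.6
```

Request:
apply_moves([
  [[-0.02, 0.0013, 0, 0, 0, 0, -1], [-0.05, 0.0031, 0, 0, 0, 0, -1], [-0.09, 0.0057, 0, 0, 0, 0, -1], [-0.13, 0.0082, 0, 0, 0, -2, -1], [-0.13, 0.0082, 0, 0, 0, -3.6, -1], [-0.13, 0.0082, 0, 0, 0, -3.6, -1], [-0.13, 0.0082, 0, 0, 0, -3.6, -1], [-0.13, 0.0082, 0, 0, 0, -3.6, -1], [-0.13, 0.0082, 0, 0, 0, -3.6, -1], [-0.13, 0.0082, 0, 0, 0, -3.6, -1]],
])

```text
clock: 65.3
eef_pos: [387.8, -265.5, 214.5]
eef_rot: [0.484, 0.515, -0.484, 0.515]
ft_force: [0.6, 0.4, 0.2]
opening: 85.3
```

```bash
python3 look.py w25; python3 - <<'E'
from circ import *
from plant import imaging
d,s=load("w25")
for a in [(387,-262),(388,-264)]: print("stylus top",fit(d,s,a,124,6,4))
g=cv2.cvtColor(d["frame"],cv2.COLOR_BGR2GRAY)
k,l,st,ce=cv2.connectedComponentsWithStats((g[120:300,220:420]<55).astype(np.uint8))
for i in range(1,k):
    if st[i,4]>40: print(st[i]+[220,120,0,0,0],ce[i]+[220,120])
for X in ([387.5,-263,124],[387.5,-263,55],[387.5,-263,8]): print(X,wproj(d,s,X).round())
t=imaging.capture("top"); np.savez("top3.npz",**t); cv2.imwrite("pics/top3.png",t["frame"])
sd=imaging.capture("side"); np.savez("side3.npz",**sd)
E
python3 - <<'E'
import numpy as np
exec(open('circ.py').read())
# w19 (before) dark stylus blob for comparison
d,s=load('w19'); g=cv2.cvtColor(d["frame"],cv2.COLOR_BGR2GRAY)
k,l,st,ce=cv2.connectedComponentsWithStats((g[120:300,220:420]<55).astype(np.uint8))
for i in range(1,k):
    if st[i,4]>40: print("before",st[i]+[220,120,0,0,0],ce[i]+[220,120])
E
```

```text
[ 387.8 -265.5  214.5] [ 0.4845  0.5152 -0.4845  0.515 ] 65.3
stylus top (array([ 389.281507  , -261.97746745]), 42)
stylus top (array([ 389.06736146, -262.42831378]), 42)
[314 214  25  28 444] [326.73873874 227.14189189]
[387.5, -263, 124] [318. 240.]
[387.5, -263, 55] [319. 217.]
[387.5, -263, 8] [319. 207.]
before [297 200  45  23 271] [319.57195572 207.71217712]
before [308 223  24  40 680] [320.35588235 242.03088235]
```

Request:
apply_moves([
  [[-0.01, 0.03, -0.04, 0, 0, 0, -1], [-0.02, 0.06, -0.08, 0, 0, 0, -1], [-0.035, 0.1, -0.13, 0, 0, 0, -1], [-0.035, 0.13, -0.175, 0, 0, 0, -1], [-0.035, 0.16, -0.22, 0, 0, 0, -1], [-0.035, 0.188, -0.254, 0, 0, 0, -1], [-0.035, 0.188, -0.254, 0, 0, 0, -1], [-0.035, 0.188, -0.254, 0, 0, 0, -1], [-0.035, 0.188, -0.254, 0, 0, 0, -1], [-0.035, 0.188, -0.254, 0, 0, 0, -1]],
])

```text
clock: 66.7
eef_pos: [559.8, -1.2, 249.8]
eef_rot: [0.485, 0.515, -0.485, 0.515]
ft_force: [0.1, 1.3, -0.2]
opening: 85.4
```

```bash
python3 look.py w26; python3 - <<'E'
from circ import *
d,s=load("w25")
for p,z,r in [((485.4,-302),18,27),((484.5,-369.5),16,20)]: print("tray",fit(d,s,p,z,r),wproj(d,s,[*p,z]).round())
d,s=load("w26")
g=cv2.cvtColor(d["frame"],cv2.COLOR_BGR2GRAY)
for i,p,z,r in [(0,(647.5,157.8),66,27),(1,(650.2,91),66,27),(2,(654.5,22.9),64,20),(4,(662.8,-112.5),64,20),(5,(667.6,-180.8),55,23)]:
    print(i,fit(d,s,p,z,r),wproj(d,s,[*p,z]).round())
# rocker halves brightness per rocker, far vs near, before/after in identical poses
for n in ("w22","w23"):
    d,s=load(n); g=cv2.cvtColor(d["frame"],cv2.COLOR_BGR2GRAY).astype(float); o=[]
    for i in range(6):
        P=np.array([439.9,-74.05])+(50-20*i)*np.array([.1365,.9906]); q=[]
        for k in (4.,-7.):
            u,v=wproj(d,s,[*(P+k*np.array([.9906,-.1365])),39]).round().astype(int); q.append(g[v-2:v+3,u-3:u+4].mean().round())
        o.append(q)
    print(n,o)
E
```

```text
[559.8  -1.2 249.8] [ 0.4848  0.5148 -0.4847  0.5149] 66.7
tray (array([ 485.48436127, -301.76375074]), 225) [369. 106.]
tray (array([ 483.31601553, -372.21520522]), 146) [439. 115.]
0 (array([649.68777044, 156.85528798]), 178) [156. 111.]
1 (array([649.93638434,  90.71153489]), 222) [224. 107.]
2 (array([654.8328476 ,  23.00222916]), 180) [301. 104.]
4 (array([ 662.91815347, -113.52725192]), 144) [451. 108.]
5 (array([ 667.907958  , -182.17254342]), 89) [512. 115.]
w22 [[np.float64(157.0), np.float64(189.0)], [np.float64(157.0), np.float64(188.0)], [np.float64(96.0), np.float64(147.0)], [np.float64(87.0), np.float64(99.0)], [np.float64(99.0), np.float64(96.0)], [np.float64(109.0), np.float64(130.0)]]
w23 [[np.float64(187.0), np.float64(148.0)], [np.float64(186.0), np.float64(148.0)], [np.float64(120.0), np.float64(115.0)], [np.float64(87.0), np.float64(99.0)], [np.float64(99.0), np.float64(96.0)], [np.float64(109.0), np.float64(130.0)]]
```

Request:
apply_moves([
  [[0, 0.002, -0.04, 0, 0, 0, -1], [0, 0.005, -0.08, 0, 0, 0, -1], [0, 0.009, -0.12, 0, 0, 0, -1], [0, 0.009, -0.15, 0, 0, 0, -1], [0, 0.009, -0.15, 0, 0, 0, -1], [0, 0.009, -0.15, 0, 0, 0, -1], [0, 0.009, -0.15, 0, 0, 0, -1], [0, 0.009, -0.15, 0, 0, 0, -1], [0, 0.009, -0.15, 0, 0, 0, -1], [0, 0.009, -0.15, 0, 0, 0, -1]],
])

```text
clock: 68.0
eef_pos: [559.8, 149.7, 249.6]
eef_rot: [0.484, 0.515, -0.484, 0.515]
ft_force: [-0.1, -0.3, -0.3]
opening: 85.0
```

```bash
python3 look.py w27; python3 - <<'E'
from circ import *
d,s=load("w27")
for i,p,z,r in [(0,(647.5,157.8),66,27),("rec0",(646.8,158),55,30),(1,(650.2,91),66,27),(2,(654.5,22.9),64,20)]:
    print(i,fit(d,s,p,z,r),wproj(d,s,[*p,z]).round())
E
```

```text
[559.8 149.7 249.6] [ 0.4845  0.5151 -0.4845  0.515 ] 68.0
0 (array([649.81655347, 156.88293093]), 239) [319. 112.]
rec0 (array([647.93190277, 158.07203623]), 223) [318. 114.]
1 (array([650.51830611,  90.52486068]), 226) [395. 115.]
2 (array([654.56534738,  22.15327468]), 151) [466. 120.]
```

Request:
apply_moves([
  [[0.01, 0.01, 0, -10, 0, 0, -1], [0.02, 0.02, 0, -20, 0, 0, -1], [0.03, 0.03, 0, -30, 0, 0, -1], [0.045, 0.04, 0, -40, 0, 0, -1], [0.06, 0.05, 0, -50, 0, 0, -1], [0.075, 0.06, -0.001, -60, 0, 0, -1], [0.085, 0.07, -0.002, -70, 0, 0, -1], [0.095, 0.08, -0.003, -80, 0, 0, -1], [0.102, 0.0885, -0.003, -90, 0, 0, -1], [0.102, 0.0885, -0.003, -90, 0, 0, -1]],
])

```text
clock: 69.3
eef_pos: [647.9, 158.2, 146.9]
eef_rot: [-0.021, 0.707, 0.021, 0.706]
ft_force: [-0.9, 0.2, -0.4]
opening: 85.3
```

```bash
sleep 0; python3 look.py w28; python3 - <<'E'
from circ import *
def free(d,s,xy,z,r):
    E=edges(d["frame"]); v,u=np.nonzero(E); c=wproj(d,s,[*xy,z]); m=np.hypot(u-c[0],v-c[1])<110
    p=np.array([wplane(d,s,a,b,z)[:2] for a,b in zip(u[m],v[m])]); q=p[abs(np.hypot(*(p-xy).T)-r)<1.6]
    e=cv2.fitEllipse(q.astype(np.float32)); return np.round(e[0],1),np.round(e[1],1),round(e[2])
for n in ("w9","w28"):
    d,s=load(n); c,k=fit(d,s,(647.5,157.8),66,27); print(n,s["eef_pos"].round(1),c.round(1),k,free(d,s,c,66,27),"rec",fit(d,s,(647,158),55,30),"st1",fit(d,s,(650.5,91),66,27))
E
```

```text
[647.9 158.2 146.9] [-0.0213  0.7071  0.0212  0.7064] 69.3
w9 [648.  158.1 147.5] [647.8 157.8] 440 (array([647.9, 157.7]), array([53.6, 54.1]), 124) rec (array([646.85619641, 157.38609125]), 433) st1 (array([650.27485896,  97.52247819]), 253)
w28 [647.9 158.2 146.9] [649.4 156.8] 439 (array([649.4, 156.8]), array([53.5, 54. ]), 161) rec (array([647.00441151, 158.14279478]), 414) st1 (array([650.407277  ,  90.34003078]), 269)
```

```bash
python3 -c "
from plant import env
print(env.hand_in())"
```

```text
the job is handed in; nothing more can be done
None
```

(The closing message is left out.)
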